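Open the seal tins and put the carved seals in their nests

ROBOT

A 6-joint arm with a two-finger parallel gripper is mounted at the origin on the work surface. World frame = base frame: x ahead of the robot, y to its left, z up, the work surface at z = 0. Lengths are in mm, angles in rad, forces in N, time in s.
With the tool pointing down it reaches from about 350 to 875 mm from the base axis. Payload 4.2 kg.
Tool frame: the origin (TCP) lies at the very end of the fingers, on their centre line; the grasp point (between the pads) lies 19 mm behind it (arm.pinch_z is the distance from the TCP to the grasp point, in mm); x points along the fingers, y is the direction in which the jaws open and shut, and the axes are right-handed (so a half turn about x gives the same grasp; the last joint's range is limited). The gripper opens to 85 mm and grips with 20 to 120 N. Pads are 22 mm wide; open, the fingers measure 114 mm over their backs; the gripper's body (76 mm by 85 mm) begins 54 mm behind the grasp point. The pads swing forward as they close: fully open they stand 13 mm farther back than shut.
Start: joints at [1.44, 0.385, 0.008, 0, -1.194, -0.259], TCP at [237.469, 578.107, 231.312] pointing down, gripper open.
Joint ranges: [-3.14, 3.14], [-1.21, 2.06], [-1.07, 1.41], [-3.16, 2.05], [-2.99, -0.16], [-3.1, 3.1]. Speed limits (rad/s): [2.79, 2.79, 3.14, 3.14, 3.14, 3.14].

INTERFACE

Orientations are given as a unit quaternion [x, y, z, w].
In Python, from bench import arm gives the robot as it stands.
- The arm moves only by the tool drive_tool, never from a script. Its argument "motion" is a list of rows, each a list of 4 numbers: the shift along the tool's x, y, z in mm, then the turn about the tool's x in degrees. In form: [[dx, dy, dz, spin], ...]. A call has 1 to 10 rows; each row shifts and turns the commanded pose from where the row before left it, along the tool's axes as they then stand; what a row does not reach is not made up. A row lasts 1/12 s, in which the tool goes at most 41.7 mm and 7.16 degrees, less where a joint would pass 70% of its speed; a pose out of reach is approached as far as the arm can. A call with a gripper value outside its range is refused whole. "grip" is the finger opening in mm, from 0 to 85.4, set as the call begins (left out, the last holds). The fingers move at their own pace and stop on an object; the grip force is fixed at half the most. Time passes only in rows, so rows that do not move let the fingers close. It gives the time, the measured TCP pose, the force and the opening at its end, in the units of the state.
- arm.read_state(): the state, without advancing time (a new reading comes with each control period).
- arm.get_image(name): name is "scene" or "top" or "wrist"; returns the picture (384x512x3 uint8, red, green, blue); there is no depth.
- arm.calibration(name): a dict with "K" (3x3 intrinsics, pixels), "eye" and "attitude" of the camera in the world; the wrist camera has in their place "T_tool_cam" (4x4, takes a point from camera to tool coordinates, whose origin is the TCP and whose axes are the tool frame's). Camera axes: x right, y up, looking along -z (the intrinsics and any distortion apply to the point x, -y, -z); pixel columns grow to the right and rows downward; lengths in mm; the calibration is good to about 2 mm. A picture is of the moment at which its call begins: read the wrist's pose just before it. calibration takes no time and is no camera call.
- arm.job_done(): hands the job in, once; it reports no verdict.
The state is a dict: "clock": time; "joints": joint angles; "joint_vel": joint speeds; "joint_efforts": joint torques, N m; "position": TCP position; "ee_rot": TCP orientation; "contact_force": force on the tool from outside, world axes, zero at the start; "wrist_torque": the same for the moment, N m; "gripper_width": finger opening in mm.
Only numpy, scipy, OpenCV 4.12 (cv2) and the standard library are available. Lean on these libraries where they do the work, as an engineer would, in place of code of your own. Each camera call takes 0.05 s, during which the arm holds its last target. There are 200 camera calls.

TASK

Unscrew all four tins, feeling which way each lid gives and not forcing it, and set the lids down right way up on the table, clear of the tins. Put every loose wooden seal upright, fully down in the nest of its own shape and leave the tins open to air; do not disturb the printing block, brass corner or brush stand.

Things in the scene. Friction and masses are not known exactly. Their poses are not given: they have to be found in the camera images.
- tin_oblong: Squat dull-silver tin fixed to the table, 72 mm wide, 30 mm high; origin at its underside, z up. Thread without rise: the right way the lid turns easily, comes free past 50 degrees (stays free to 120), then lifts straight off; the wrong way it stops hard within 15 degrees. The way differs by tin and by start and cannot be seen. Pulling up a locked lid is forcing it.
- tin_oblong_nest (a point): Floor centre of the oblong seal's nest, hidden by the lid until that is off: a pocket in the top of tin_oblong's 51 mm wide neck, 39 x 24 mm oblong, the 39 along this frame's x, 10 mm deep, walls upright; floor 40 mm and rim 50 mm above the table. Shut tins all look alike.
- lid_oblong_grip (a point): Lid of tin_oblong, about 120 g, z up: skirt 67 mm across and 22 mm high, above it a six-sided grip 44 mm across flats (one pair of flats faces this frame's +x and -x) and 30 mm high. This point is the grip's centre, 15 mm below the lid's top and 37 mm above its lower rim. Screwed on, the rim is 31 mm above the table. Lift 20 mm to clear the neck.
- seal_oblong_mid (a point): Loose pear-wood seal, about 60 g (may be absent): foot a 35 x 20 mm oblong (35 along its x, 20 along its y), 16 mm high, with a bar handle on top 22 mm long (along x), 12 mm thick (along y) and 22 mm high; 38 mm high in all, z up. This point is its centre, 19 mm above its underside.
- tin_square: Squat dull-silver tin fixed to the table, 72 mm wide, 30 mm high; origin at its underside, z up. Thread without rise: the right way the lid turns easily, comes free past 50 degrees (stays free to 120), then lifts straight off; the wrong way it stops hard within 15 degrees. The way differs by tin and by start and cannot be seen. Pulling up a locked lid is forcing it.
- tin_square_nest (a point): Floor centre of the square seal's nest, hidden by the lid until that is off: a pocket in the top of tin_square's 51 mm wide neck, 31 mm square, sides along this frame's x and y, 10 mm deep, walls upright; floor 40 mm and rim 50 mm above the table. Shut tins all look alike.
- lid_square_grip (a point): Lid of tin_square, about 120 g, z up: skirt 67 mm across and 22 mm high, above it a six-sided grip 44 mm across flats (one pair of flats faces this frame's +x and -x) and 30 mm high. This point is the grip's centre, 15 mm below the lid's top and 37 mm above its lower rim. Screwed on, the rim is 31 mm above the table. Lift 20 mm to clear the neck.
- seal_square_mid (a point): Loose pear-wood seal, about 60 g (may be absent): foot a 27 mm square, sides along its x and y, 16 mm high, with a bar handle on top 22 mm long (along x), 12 mm thick (along y) and 22 mm high; 38 mm high in all, z up. This point is its centre, 19 mm above its underside.
- tin_round: Squat dull-silver tin fixed to the table, 72 mm wide, 30 mm high; origin at its underside, z up. Thread without rise: the right way the lid turns easily, comes free past 50 degrees (stays free to 120), then lifts straight off; the wrong way it stops hard within 15 degrees. The way differs by tin and by start and cannot be seen. Pulling up a locked lid is forcing it.
- tin_round_nest (a point): Floor centre of the round seal's nest, hidden by the lid until that is off: a pocket in the top of tin_round's 51 mm wide neck, 36 mm round, 10 mm deep, walls upright; floor 40 mm and rim 50 mm above the table. Shut tins all look alike.
- lid_round_grip (a point): Lid of tin_round, about 120 g, z up: skirt 67 mm across and 22 mm high, above it a six-sided grip 44 mm across flats (one pair of flats faces this frame's +x and -x) and 30 mm high. This point is the grip's centre, 15 mm below the lid's top and 37 mm above its lower rim. Screwed on, the rim is 31 mm above the table. Lift 20 mm to clear the neck.
- seal_round_mid (a point): Loose pear-wood seal, about 60 g (may be absent): foot a 32 mm round disc, 16 mm high, with a bar handle on top 22 mm long (along x), 12 mm thick (along y) and 22 mm high; 38 mm high in all, z up. This point is its centre, 19 mm above its underside.
- tin_cross: Squat dull-silver tin fixed to the table, 72 mm wide, 30 mm high; origin at its underside, z up. Thread without rise: the right way the lid turns easily, comes free past 50 degrees (stays free to 120), then lifts straight off; the wrong way it stops hard within 15 degrees. The way differs by tin and by start and cannot be seen. Pulling up a locked lid is forcing it.
- tin_cross_nest (a point): Floor centre of the cross seal's nest, hidden by the lid until that is off: a pocket in the top of tin_cross's 51 mm wide neck, equal-armed cross along this frame's x and y, 40 mm across, arms 16 mm wide, 10 mm deep, walls upright; floor 40 mm and rim 50 mm above the table. Shut tins all look alike.
- lid_cross_grip (a point): Lid of tin_cross, about 120 g, z up: skirt 67 mm across and 22 mm high, above it a six-sided grip 44 mm across flats (one pair of flats faces this frame's +x and -x) and 30 mm high. This point is the grip's centre, 15 mm below the lid's top and 37 mm above its lower rim. Screwed on, the rim is 31 mm above the table. Lift 20 mm to clear the neck.
- seal_cross_mid (a point): Loose pear-wood seal, about 60 g (may be absent): foot an equal-armed cross along its x and y, 36 mm across, arms 12 mm wide, 16 mm high, with a bar handle on top 22 mm long (along x), 12 mm thick (along y) and 22 mm high; 38 mm high in all, z up. This point is its centre, 19 mm above its underside.
- print_block: Bystander: pear-wood printing block 100 x 150 x 22 mm lying beyond the tins; origin at its underside.
- brass_corner: Bystander: heavy brass registration corner, an L of 16 mm thick bars, 90 mm legs, beyond the tins; origin at its underside.
- brush_stand: Bystander: dark lacquered stand 90 mm across with brushes, about 115 mm high in all, beyond the tins on the right; origin at its underside.
Not all that is in view belongs to the job. What is shaped like the part that bears lid_oblong_grip but blue or green is not meant.

How it is judged (in metres and radians):
At the end, for the whole second after the job is handed in: Every seal present stands in its nest (within 5 mm of centre, underside within 3.5 mm of the floor, tilt under 7 degrees); all four lids stand right way up on the table, each lid axis at least 69 mm from every tin axis; all released and at rest (horizontal distance between seal_oblong_mid and tin_oblong_nest below 0.005 m and z of seal_oblong_mid in the frame of tin_oblong_nest below 0.0225 m and angle between each of seal_oblong_mid, seal_square_mid, seal_round_mid, seal_cross_mid's own z axis and vertical below 0.12 rad and linear speed of each of seal_oblong, lid_oblong, seal_square, lid_square, seal_round, lid_round, seal_cross, lid_cross below 0.02 m/s and height (world z) of each of lid_oblong_grip, lid_square_grip, lid_round_grip, lid_cross_grip below 0.042 m and angle between each of lid_oblong_grip, lid_square_grip, lid_round_grip, lid_cross_grip's own z axis and vertical below 0.15 rad and horizontal distance between each of lid_oblong_grip, lid_square_grip, lid_round_grip, lid_cross_grip and tin_oblong_nest above 0.069 m and horizontal distance between each of lid_oblong_grip, lid_square_grip, lid_round_grip, lid_cross_grip and tin_square_nest above 0.069 m and horizontal distance between each of lid_oblong_grip, lid_square_grip, lid_round_grip, lid_cross_grip and tin_round_nest above 0.069 m and horizontal distance between each of lid_oblong_grip, lid_square_grip, lid_round_grip, lid_cross_grip and tin_cross_nest above 0.069 m and horizontal distance between seal_square_mid and tin_square_nest below 0.005 m and z of seal_square_mid in the frame of tin_square_nest below 0.0225 m and horizontal distance between seal_round_mid and tin_round_nest below 0.005 m and z of seal_round_mid in the frame of tin_round_nest below 0.0225 m and horizontal distance between seal_cross_mid and tin_cross_nest below 0.005 m and z of seal_cross_mid in the frame of tin_cross_nest below 0.0225 m); the robot touches nothing.
It fails at once if the printing block is shifted more than 3 cm or tipped (distance of print_block from where it was at the start of the episode above 0.03 m or angle between print_block's own z axis and vertical above 0.3 rad).
It fails at once if the brass corner is shifted more than 3 cm or tipped (distance of brass_corner from where it was at the start of the episode above 0.03 m or angle between brass_corner's own z axis and vertical above 0.3 rad).
It fails at once if the brush stand is shifted more than 3 cm or tipped (distance of brush_stand from where it was at the start of the episode above 0.03 m or angle between brush_stand's own z axis and vertical above 0.3 rad).
It fails at once if a lid is pulled or pressed on its tin with more than 80 N (contact force between lid_oblong and tin_oblong above 80 N or contact force between lid_square and tin_square above 80 N or contact force between lid_round and tin_round above 80 N or contact force between lid_cross and tin_cross above 80 N).
Of seal_oblong, seal_square, seal_round, seal_cross only 2 to 4 are there at a start; the rules pass over those that are not, and their reading is None.
At some moment in a run one of seal_oblong, seal_square, seal_round, seal_cross may be knocked a few centimetres aside while the robot is not near it.
It also fails if it takes over 210 s, if anything falls off the work surface, if the arm or the gripper's body presses on something with over 40 N, if the wrist force passes 120 N, or if a joint passes its speed limit or range.

## Working session

There is one attempt and no reset: what is moved stays moved. The work goes in short steps, Python scripts to look and compute and a tool call to move; the robot and the scene stay as the last step left them, time stands still between calls to the robot, and variables do not carry over. Pictures are saved under pics/ and viewed, about 12 in all and at most 16, crops included, and the job is handed in when it is done.

Besides the shell and the picture viewer there is one more tool, called after "Emit:" as a command line: name --pt "numbers of a row" for each row, then --argument value for the rest. drive_tool: Moves the arm, as the interface text tells. Its arguments: {"type":"object","properties":{"motion":{"type":"array"},"grip":{"type":"number"}},"required":["motion"]}

```bash
mkdir -p pics; ls
cat > h.py <<'E'
import numpy as np, cv2
from scipy.spatial.transform import Rotation as R
from bench import arm
def save(name,fn,crop=None,scale=1):
    s=arm.read_state(); im=arm.get_image(name)[:,:,::-1]
    cv2.imwrite('pics/raw_'+fn,im)
    show(im,fn,crop,scale); return s
def show(im,fn,crop=None,scale=1):
    if crop: u0,v0,u1,v1=crop; im=im[v0:v1,u0:u1]
    cv2.imwrite('pics/'+fn,cv2.resize(im,None,fx=scale,fy=scale,interpolation=cv2.INTER_CUBIC))
def cam(name,s=None):
    c=arm.calibration(name); K=np.array(c['K'],float)
    if name=='wrist':
        s=s or arm.read_state(); T=np.eye(4); T[:3,:3]=R.from_quat(s['ee_rot']).as_matrix(); T[:3,3]=s['position']
        T=T@np.array(c['T_tool_cam']); return K,T[:3,3],T[:3,:3],c
    a=np.array(c['attitude'],float)
    M=R.from_quat(a).as_matrix() if a.size==4 else a
    return K,np.array(c['eye'],float),M,c
def back(name,px,z,s=None):
    K,e,M,c=cam(name,s); d=np.array(c.get('dist',c.get('distortion',np.zeros(5))),float).ravel()
    p=cv2.undistortPoints(np.array(px,float).reshape(-1,1,2),K,d).reshape(-1,2)
    r=np.c_[p[:,0],-p[:,1],-np.ones(len(p))]@M.T
    z=np.broadcast_to(z,len(p)); return e+r*((z-e[2])/r[:,2])[:,None]
E
python3 - <<'E'
from h import *
for n in('scene','top','wrist'): print(n,arm.calibration(n))
print(arm.read_state())
save('scene','s0.png',scale=1.5); save('top','t0.png',scale=1.5)
E
```

```text
pics
scene {'K': array([[359.9827441 ,   0.        , 261.20024415],
       [  0.        , 359.9827441 , 192.02124802],
       [  0.        ,   0.        ,   1.        ]]), 'eye': array([1156.8830954 ,  512.02039141,  536.3141934 ]), 'attitude': array([0.19378843, 0.44297133, 0.79813947, 0.35943823])}
top {'K': array([[426.56827766,   0.        , 253.83753846],
       [  0.        , 426.56827766, 197.49094703],
       [  0.        ,   0.        ,   1.        ]]), 'eye': array([ 525.866873  ,    8.90817679, 1028.17358077]), 'attitude': array([-0.02216916,  0.02750326,  0.71392677, -0.69932873])}
wrist {'K': array([[304.18277488,   0.        , 255.65511513],
       [  0.        , 304.18277488, 188.97083893],
       [  0.        ,   0.        ,   1.        ]]), 'T_tool_cam': array([[ 2.47179170e-04,  2.65880887e-01, -9.64005857e-01,
        -1.42266936e+02],
       [ 9.99999811e-01, -6.07884537e-04,  8.87486769e-05,
        -1.16277752e+00],
       [-5.62407677e-04, -9.64005697e-01, -2.65880987e-01,
        -6.87177695e+01],
       [ 0.00000000e+00,  0.00000000e+00,  0.00000000e+00,
         1.00000000e+00]])}
{'clock': 0.0, 'joints': array([ 1.43960094e+00,  3.85552555e-01,  6.59405234e-03, -4.63247481e-04,
       -1.19399692e+00, -2.58614117e-01]), 'joint_vel': array([ 0.00028403, -0.00154892,  0.00042707, -0.00058812,  0.00088865,
        0.00185596]), 'joint_efforts': array([ 1.73116982e-04, -3.92287517e+01,  1.88400292e+01,  4.18625146e+00,
       -4.70544372e-03, -2.84542480e-06]), 'position': array([237.26813414, 577.57020152, 230.21687147]), 'ee_rot': array([-0.69360306,  0.13777825,  0.6938097 ,  0.13623526]), 'contact_force': array([-0.42572333, -0.44269875,  0.56248198]), 'wrist_torque': array([ 0.0480946 , -0.06677848,  0.02554562]), 'gripper_width': 85.34254657078085}
```

View pics/t0.png

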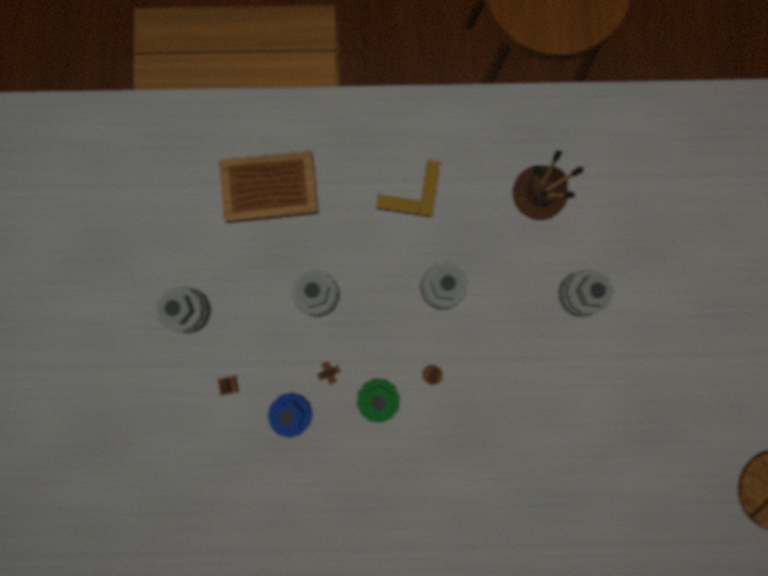

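View pics/s0.png

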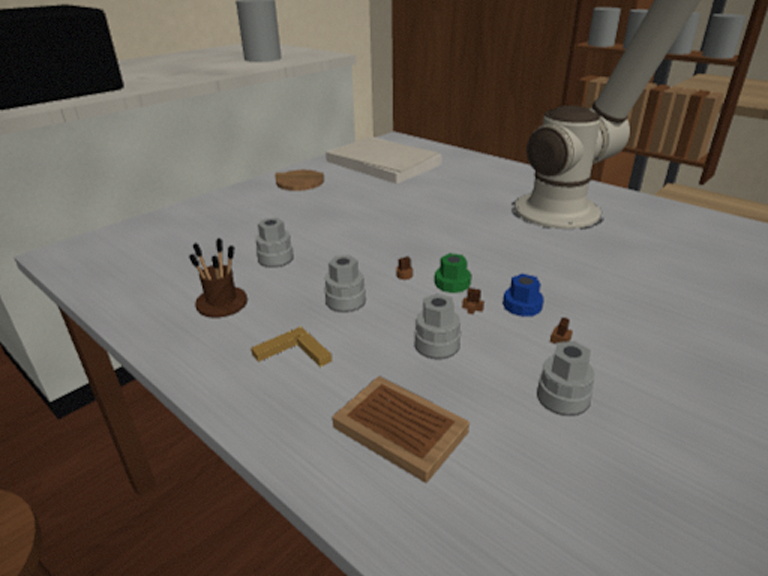

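Top view (1.5×): four dull tins at about (183,309), (316,293), (444,286) and (585,293). Three seals: a square-ish one at (228,385), a cross at (330,372) and a round one at (432,374). There are also blue (290,414) and green (378,400) decoy lids. I'll get closer pixels next.

Run:
```python
from h import *
im=cv2.imread('pics/raw_t0.png'); show(cv2.convertScaleAbs(im,alpha=1.8),'t0c.png',(95,165,420,300),2.4)
a=np.array([[172,308],[312,290],[448,283],[598,290]])/1.5
print(back('top',a,83).round())
b=np.array([[228,385],[330,372],[432,374]])/1.5
print(back('top',b,25).round())
print(back('top',np.array([[290,414],[378,400]])/1.5,22).round(), back('top',np.array([[268,186],[410,200],[540,192]])/1.5,20).round())
print(R.from_quat(arm.read_state()['ee_rot']).as_matrix().round(3))
```

```text
[[ 581.  309.   83.]
 [ 604.  103.   83.]
 [ 610.  -99.   83.]
 [ 595. -322.   83.]]
[[463. 241.  25.]
 [480.  82.  25.]
 [473. -77.  25.]]
[[416. 145.  22.]
 [435.   8.  22.]] [[ 777.  177.   20.]
 [ 750.  -49.   20.]
 [ 759. -258.   20.]]
[[-0.001 -0.38  -0.925]
 [-0.002 -0.925  0.38 ]
 [-1.     0.002 -0.   ]]
```

View pics/t0c.png

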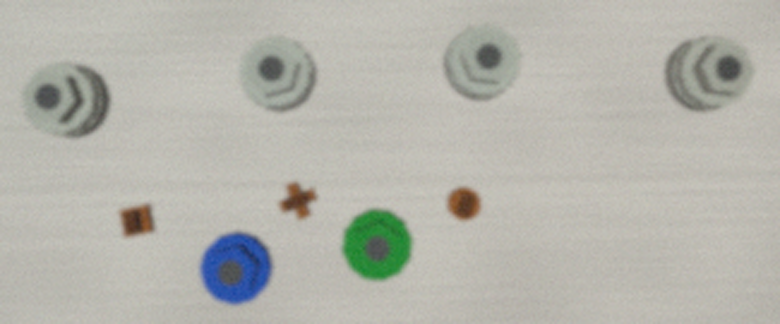

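The crop confirms a tan square (square or oblong) seal, a cross and a round disc. Possible mix-ups are the blue and green decoy lids against the four dull-silver lids, and the silver ones are the right choice. I'm moving above the left tin.

Add to h.py:
```python
def yaw(s=None):
    s=s or arm.read_state(); y=R.from_quat(s['ee_rot']).as_matrix()[:,1]; return np.degrees(np.arctan2(y[1],y[0]))
def plan(x,y,z,yawd=None,mod=180):
    s=arm.read_state(); M=R.from_quat(s['ee_rot']).as_matrix()
    d=M.T@(np.array([x,y,z])-s['position']); print('tool shift',d.round(1),'norm',np.linalg.norm(d).round(),'xaxis',M[:,0].round(3))
    if yawd is not None:
        sp=(yaw(s)-yawd+mod/2)%mod-mod/2; print('spin',sp.round(1),'or',(sp-np.sign(sp)*mod).round(1))
def st():
    s=arm.read_state(); print('t',round(s['clock'],2),'p',s['position'].round(1),'yaw',round(yaw(s),1),'j',np.degrees(s['joints']).round(0),'F',s['contact_force'].round(1),'M',s['wrist_torque'].round(2),'g',round(s['gripper_width'],1)); return s
```

```text
(no output)
```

Emit:
drive_tool --pt "3 11.5 -39.5 0" --pt "3 11.5 -39.5 0" --pt "3 11.5 -39.5 0" --pt "3 11.5 -39.5 0" --pt "3 11.5 -39.5 0" --pt "3 11.5 -39.5 0" --pt "3 11.5 -39.5 0" --pt "3 11.5 -39.5 0" --pt "3 11.5 -39.5 0" --pt "3 11.5 -39.5 0"

```text
clock: 0.93
position: [560.2, 320.0, 200.7]
ee_rot: [-0.693, 0.137, 0.694, 0.137]
contact_force: [-0.5, 1.5, -0.3]
gripper_width: 85.1
```

Emit:
drive_tool --pt "0 2 -25 0" --pt "0 0 0 0" --pt "0 0 0 0" --pt "0 0 0 0"

```text
clock: 1.27
position: [581.0, 310.3, 200.7]
ee_rot: [-0.693, 0.137, 0.694, 0.137]
contact_force: [-0.1, -0.1, 1.0]
gripper_width: 85.4
```

Run:
```python
from h import *
st(); save('wrist','w1.png',scale=1.5)
```

```text
t 1.27 p [581.  310.3 200.7] yaw -112.3 j [ 42.  27.   3.  -0. -67.  26.] F [-0.1 -0.1  1. ] M [0.03 0.02 0.01] g 85.4
```

View pics/w1.png

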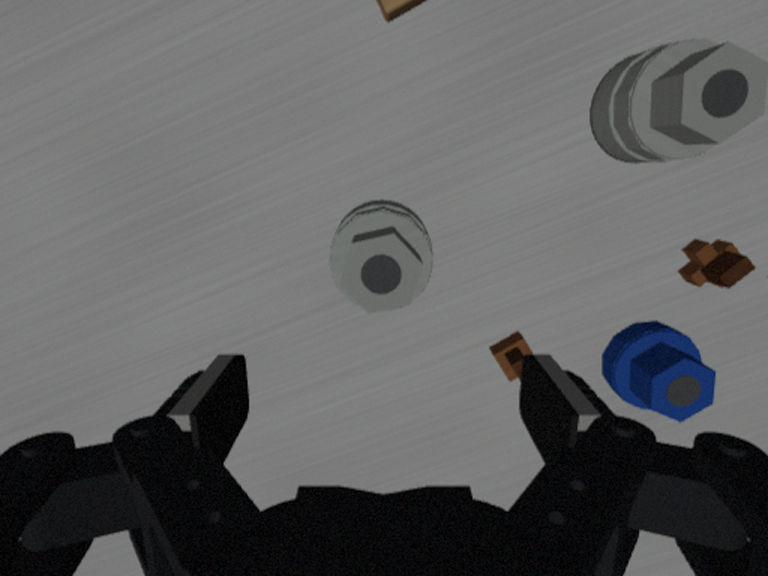

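Wrist view: the left lid's grip top is at (381,273), the second lid's at (725,93), and the blue decoy at (684,391). The square-footed seal is at (512,355) and the cross at (715,262). I'm enlarging the hexes for their angle.

Run:
```python
from h import *
im=cv2.imread('pics/raw_w1.png'); im=cv2.convertScaleAbs(im,alpha=1.6)
A=cv2.resize(im[130:214,212:296],(400,400),interpolation=cv2.INTER_CUBIC)
B=cv2.resize(im[20:110,422:512],(400,400),interpolation=cv2.INTER_CUBIC)
cv2.imwrite('pics/w1c.png',np.hstack([A,B]))
```

```text
(no output)
```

View pics/w1c.png

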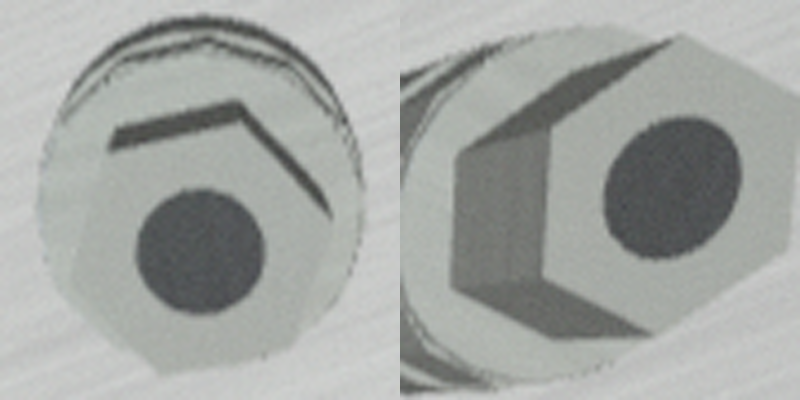

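```bash
cat >> h.py <<'E'
def hexfit(px,z,s):
    P=back('wrist',px,z,s)[:,:2]; c=P.mean(0)
    from scipy.optimize import least_squares
    r=44/np.sqrt(3)
    a0=np.arctan2(*(P[0]-c)[::-1])
    f=lambda v:(P-np.array([[v[0]+r*np.cos(a),v[1]+r*np.sin(a)] for a in [v[2]+np.radians(60)*round((np.arctan2(q[1]-v[1],q[0]-v[0])-v[2])/np.radians(60)) for q in P]])).ravel()
    o=least_squares(f,[*c,a0]); print('centre',o.x[:2].round(1),'flat-normal yaw mod60',((np.degrees(o.x[2])+30)%60).round(1),'res',np.sqrt(np.mean(o.fun**2)).round(2)); return o.x
E
python3 - <<'E'
from h import *
s=arm.read_state()
A=np.array([[110,150],[245,121],[332,216],[297,340],[158,375],[70,275]])/4.762+[212,130]
hexfit(A,83,s); print(back('wrist',np.array([[200,251]])/4.762+[212,130],83,s).round(1))
B=np.array([[682,36],[550,128],[542,275],[652,333]]); B=(B-[400,0])/4.444+[422,20]
hexfit(B,83,s);print(back('wrist',(np.array([[673,188]])-[400,0])/4.444+[422,20],83,s).round(1))
plan(581,309,120)
E
```

```text
centre [584.5 311.6] flat-normal yaw mod60 50.5 res 0.57
[[584.1 312.1  83. ]]
centre [609.7 116.8] flat-normal yaw mod60 43.5 res 5.21
[[606.4 105.5  83. ]]
tool shift [81.   1.5 -1. ] norm 81.0 xaxis [-0.001 -0.    -1.   ]
```

Emit:
drive_tool --pt "20 -2.8 -2.4 0" --pt "25 0 0 6" --pt "25 0 0 6" --pt "25 0 0 5.2" --pt "20 0 0 0" --pt "15 0 0 0" --pt "8 0 0 0" --pt "7 0 0 0" --pt "0 0 0 0" --pt "0 0 0 0"

```text
clock: 2.15
position: [584.9, 312.7, 57.1]
ee_rot: [0.666, -0.238, -0.665, -0.239]
contact_force: [0.2, 0.0, 0.2]
gripper_width: 85.3
```

Emit:
drive_tool --pt "0 0 0 0" --pt "0 0 0 0" --pt "0 0 0 0" --pt "0 0 0 0" --pt "0 0 0 0" --pt "0 0 0 0" --pt "0 0 0 0" --pt "0 0 0 0" --grip 38

```text
clock: 2.82
position: [584.5, 311.3, 57.4]
ee_rot: [-0.665, 0.24, 0.666, 0.239]
contact_force: [-3.1, -2.1, 6.5]
gripper_width: 42.9
```

Run:
```python
from h import *
st(); save('wrist','w2.png',scale=1.2)
```

```text
t 2.82 p [584.5 311.3  57.4] yaw -129.5 j [ 42.  34.  -6.   0. -50.   8.] F [-3.1 -2.1  6.5] M [-0.58  0.85  0.02] g 42.9
```

View pics/w2.png

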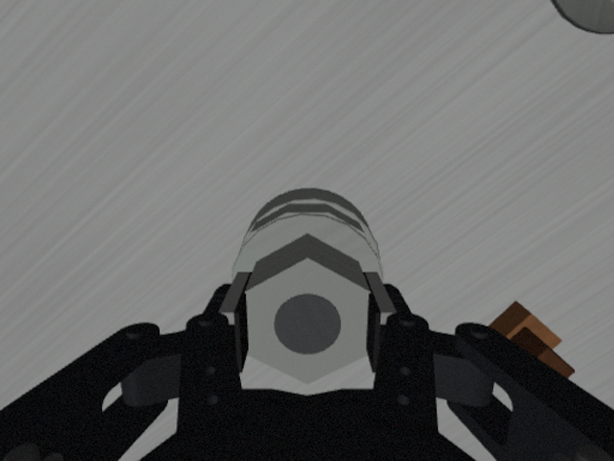

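Square grip, 43 mm. Now a gentle turn one way, watching the moment.

Emit:
drive_tool --pt "0 0 0 2" --pt "0 0 0 2" --pt "0 0 0 2" --pt "0 0 0 2" --pt "0 0 0 0"

```text
clock: 3.28
position: [585.0, 311.0, 57.4]
ee_rot: [0.647, -0.286, -0.647, -0.285]
contact_force: [-2.0, -4.3, 5.5]
gripper_width: 42.7
```

```bash
python3 -c "
from h import *
st()"
```

```text
t 3.28 p [585.  311.   57.4] yaw -137.6 j [ 42.  34.  -6.   0. -50.   0.] F [-2.  -4.3  5.5] M [-1.07  0.43 -0.04] g 42.7
```

Emit:
drive_tool --pt "0 0 0 2" --pt "0 0 0 2" --pt "0 0 0 2" --pt "0 0 0 2" --pt "0 0 0 0"

```text
clock: 3.7
position: [584.9, 310.4, 57.5]
ee_rot: [0.628, -0.328, -0.626, -0.325]
contact_force: [-1.0, -4.7, 7.2]
gripper_width: 43.0
```

```bash
python3 -c "
from h import *
st()"
```

```text
t 3.7 p [584.9 310.4  57.5] yaw -145.0 j [ 42.  34.  -6.   0. -50.  -7.] F [-1.  -4.7  7.2] M [-1.69  0.25  2.16] g 43.0
```

The moment rose to 2.2 N·m at about 15°, so that is the stop. Reversing.

Emit:
drive_tool --pt "0 0 0 -4" --pt "0 0 0 -6" --pt "0 0 0 -6" --pt "0 0 0 -6" --pt "0 0 0 -6" --pt "0 0 0 -6" --pt "0 0 0 0"

```text
clock: 4.28
position: [585.2, 311.5, 57.5]
ee_rot: [0.695, -0.131, -0.695, -0.131]
contact_force: [-0.6, -2.5, 5.9]
gripper_width: 42.9
```

```bash
python3 -c "
from h import *
st()"
```

```text
t 4.28 p [585.2 311.5  57.5] yaw -111.3 j [ 42.  34.  -5.   0. -50.  27.] F [-0.6 -2.5  5.9] M [-0.95  0.16  0.09] g 42.9
```

Emit:
drive_tool --pt "0 0 0 -6" --pt "0 0 0 -6" --pt "0 0 0 -6" --pt "0 0 0 -6" --pt "0 0 0 -6" --pt "0 0 0 -6" --pt "0 0 0 -6" --pt "0 0 0 -6" --pt "0 0 0 0" --pt "0 0 0 0"

```text
clock: 5.12
position: [585.8, 312.7, 57.5]
ee_rot: [0.69, 0.161, -0.687, 0.161]
contact_force: [-0.4, -0.8, 5.5]
gripper_width: 43.1
```

```bash
python3 -c "
from h import *
st()"
```

```text
t 5.12 p [585.8 312.7  57.5] yaw -63.7 j [ 42.  35.  -5.   0. -50.  74.] F [-0.4 -0.8  5.5] M [-0.2  -0.07  0.04] g 43.1
```

Total turn is 66° from the start with no load, so the lid is free. Lifting 25 mm slowly.

Emit:
drive_tool --pt "-1 0 0 0" --pt "-2 0 0 0" --pt "-4 0 0 0" --pt "-6 0 0 0" --pt "-10 0 0 0" --pt "-10 0 0 0" --pt "-15 0 0 0" --pt "0 0 0 0" --pt "0 0 0 0"

```text
clock: 5.87
position: [585.2, 312.3, 105.9]
ee_rot: [0.689, 0.162, -0.688, 0.161]
contact_force: [0.6, -0.0, -0.7]
gripper_width: 42.9
```

Run:
```python
from h import *
st(); plan(460,345,105.5)
```

```text
t 5.87 p [585.2 312.3 105.9] yaw -63.5 j [ 42.  32.  -3.  -0. -55.  74.] F [ 0.6 -0.  -0.7] M [-0.04  0.06 -0.05] g 42.9
tool shift [  0.2 -85.   97.5] norm 129.0 xaxis [ 0.002  0.002 -1.   ]
```

Emit:
drive_tool --pt "0 -21 24.5 0" --pt "0 -21 24.5 0" --pt "0 -21 24.5 0" --pt "0 -22 24 0" --pt "10 0 0 0" --pt "20 0 0 0" --pt "20 0 0 0" --pt "16 0 0 0" --pt "9 0 0 0" --pt "3.3 0 0 0"

```text
clock: 6.7
position: [458.4, 343.2, 26.0]
ee_rot: [-0.687, -0.161, 0.69, -0.163]
contact_force: [-12.0, -5.0, 25.3]
gripper_width: 42.9
```

Emit:
drive_tool --pt "0.5 0 0 0" --pt "0.5 0 0 0" --pt "0 0 0 0"

```text
clock: 6.95
position: [459.3, 343.9, 26.1]
ee_rot: [-0.688, -0.161, 0.689, -0.162]
contact_force: [-3.2, -1.6, 6.2]
gripper_width: 43.1
```

```bash
python3 -c "
from h import *
st()"
```

```text
t 6.95 p [459.3 343.9  26.1] yaw -63.5 j [ 53.  30. -20.   0. -40.  63.] F [-3.2 -1.6  6.2] M [-0.54  1.09 -0.02] g 43.1
```

Emit:
drive_tool --pt "0 0 0 0" --pt "0 0 0 0" --pt "0 0 0 0" --pt "0 0 0 0" --pt "0 0 0 0" --pt "-10 0 0 0" --pt "-25 0 0 0" --pt "-40 0 0 0" --pt "-41 0 0 0" --pt "-41 0 0 0" --grip 85

```text
clock: 7.78
position: [459.4, 344.2, 184.3]
ee_rot: [-0.688, -0.162, 0.688, -0.162]
contact_force: [1.1, 1.1, 0.6]
gripper_width: 85.1
```

Run:
```python
from h import *
st(); plan(606,105,200)
```

```text
t 7.78 p [459.4 344.2 184.3] yaw -63.5 j [ 53.  19. -11.   0. -60.  63.] F [1.1 1.1 0.6] M [ 0.15 -0.12  0.02] g 85.1
tool shift [-15.6 279.4 -24.6] norm 281.0 xaxis [-0. -0. -1.]
```

Emit:
drive_tool --pt "-3 40 -3.5 0" --pt "-3 40 -3.5 0" --pt "-3 40 -3.5 0" --pt "-3 40 -3.5 0" --pt "-3 40 -3.5 0" --pt "0 40 -3.5 0" --pt "0 39.5 -3.5 0" --pt "0 0 0 7" --pt "0 0 0 7" --pt "0 0 0 7"

```text
clock: 8.62
position: [606.4, 104.0, 197.5]
ee_rot: [0.706, 0.031, -0.706, 0.031]
contact_force: [0.4, -0.8, 0.1]
gripper_width: 85.0
```

Emit:
drive_tool --pt "0 0 0 7" --pt "0 0 0 7" --pt "0 0 0 7" --pt "0 0 0 0" --pt "0 0 0 0"

```text
clock: 9.03
position: [606.1, 105.3, 197.6]
ee_rot: [0.701, -0.094, -0.701, -0.095]
contact_force: [-0.2, -0.7, -0.2]
gripper_width: 84.9
```

Run:
```python
from h import *
st(); save('wrist','w3.png'); im=cv2.convertScaleAbs(cv2.imread('pics/raw_w3.png'),alpha=1.6)
A=im[120:240,200:320]
cv2.imwrite('pics/w3.png',np.hstack([cv2.resize(A,(480,480),interpolation=cv2.INTER_CUBIC)]))
```

```text
t 9.03 p [606.1 105.3 197.6] yaw -105.4 j [ 25.  22.  -4.   0. -64.  50.] F [-0.2 -0.7 -0.2] M [-0.01 -0.03  0.  ] g 84.9
```

View pics/w3.png

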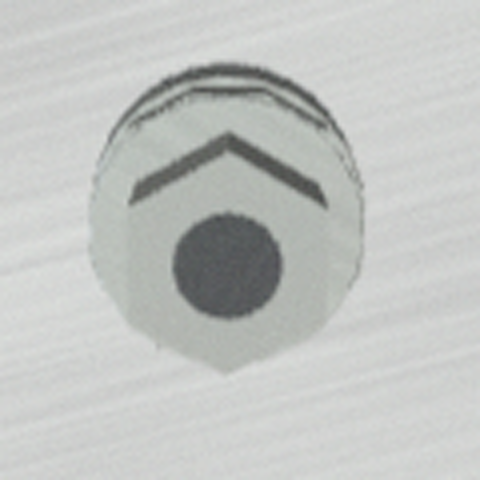

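The hex top is at (228,265) in the crop, and its left and right flats already face the jaws.

Run:
```python
from h import *
s=arm.read_state()
A=np.array([[129,205],[228,151],[328,208],[227,375]])/4+[200,120]
hexfit(A,83,s); c=back('wrist',np.array([[228,265]])/4+[200,120],83,s)[0]; print(c); plan(c[0],c[1],57)
```

```text
centre [606.7 105. ] flat-normal yaw mod60 14.2 res 0.36
[606.57755632 105.00970982  83.        ]
tool shift [140.5   0.2  -0.5] norm 140.0 xaxis [ 0.  0. -1.]
```

Emit:
drive_tool --pt "25 0 0 0" --pt "30 0 0 0" --pt "30 0 0 0" --pt "25 0 0 0" --pt "15 0 0 0" --pt "10 0 0 0" --pt "5.5 0 0 0" --pt "0 0 0 0" --pt "0 0 0 0"

```text
clock: 9.83
position: [606.8, 105.5, 57.4]
ee_rot: [0.701, -0.095, -0.7, -0.095]
contact_force: [0.1, 0.0, -0.0]
gripper_width: 84.9
```

Emit:
drive_tool --pt "0 0 0 0" --pt "0 0 0 0" --pt "0 0 0 0" --pt "0 0 0 0" --pt "0 0 0 0" --pt "0 0 0 0" --pt "0 0 0 0" --pt "0 0 0 0" --grip 38

```text
clock: 10.5
position: [606.6, 105.4, 57.7]
ee_rot: [0.701, -0.095, -0.7, -0.096]
contact_force: [-1.0, -0.4, 6.4]
gripper_width: 42.9
```

Emit:
drive_tool --pt "0 0 0 2" --pt "0 0 0 2" --pt "0 0 0 2" --pt "0 0 0 2" --pt "0 0 0 2" --pt "0 0 0 2" --pt "0 0 0 0"

```text
clock: 11.08
position: [606.8, 105.1, 57.7]
ee_rot: [0.687, -0.168, -0.686, -0.169]
contact_force: [-0.0, -2.1, 5.2]
gripper_width: 43.0
```

```bash
python3 -c "
from h import *
st()"
```

```text
t 11.08 p [606.8 105.1  57.7] yaw -117.6 j [ 25.  31. -13.   0. -46.  37.] F [-0.  -2.1  5.2] M [-0.44  0.21 -0.11] g 43.0
```

Emit:
drive_tool --pt "0 0 0 2" --pt "0 0 0 2" --pt "0 0 0 0"

```text
clock: 11.33
position: [606.8, 104.9, 57.7]
ee_rot: [0.681, -0.192, -0.68, -0.192]
contact_force: [-0.7, -2.0, 5.2]
gripper_width: 43.0
```

```bash
python3 -c "
from h import *
st()"
```

```text
t 11.33 p [606.8 104.9  57.7] yaw -121.6 j [ 25.  31. -13.   0. -46.  33.] F [-0.7 -2.   5.2] M [-0.6   0.15 -0.03] g 43.0
```

16° with no load; two degrees more to be sure, then on.

Emit:
drive_tool --pt "0 0 0 2" --pt "0 0 0 2" --pt "0 0 0 0"

```text
clock: 11.58
position: [606.7, 104.8, 57.7]
ee_rot: [0.674, -0.216, -0.673, -0.216]
contact_force: [-1.1, -2.1, 6.5]
gripper_width: 43.0
```

```bash
python3 -c "
from h import *
st()"
```

```text
t 11.58 p [606.7 104.8  57.7] yaw -125.6 j [ 25.  31. -13.   0. -46.  29.] F [-1.1 -2.1  6.5] M [-0.71  0.19 -0.05] g 43.0
```

Emit:
drive_tool --pt "0 0 0 5" --pt "0 0 0 6" --pt "0 0 0 6" --pt "0 0 0 6" --pt "0 0 0 6" --pt "0 0 0 6" --pt "0 0 0 6" --pt "0 0 0 6" --pt "0 0 0 0" --pt "0 0 0 0"

```text
clock: 12.42
position: [605.8, 104.2, 57.7]
ee_rot: [0.531, -0.467, -0.531, -0.466]
contact_force: [-3.2, -2.9, 7.5]
gripper_width: 43.2
```

```bash
python3 -c "
from h import *
st()"
```

```text
t 12.42 p [605.8 104.2  57.7] yaw -172.6 j [ 25.  31. -13.   0. -46. -17.] F [-3.2 -2.9  7.5] M [-0.97  0.65 -0.14] g 43.2
```

Turned 67°, still free. Lift, then carry to (605, 2).

Emit:
drive_tool --pt "-1 0 0 0" --pt "-2 0 0 0" --pt "-4 0 0 0" --pt "-6 0 0 0" --pt "-10 0 0 0" --pt "-10 0 0 0" --pt "-15 0 0 0" --pt "0 0 0 0" --pt "0 0 0 0"

```text
clock: 13.17
position: [607.3, 106.2, 106.4]
ee_rot: [0.532, -0.465, -0.531, -0.468]
contact_force: [0.0, -0.4, -2.7]
gripper_width: 42.9
```

Run:
```python
from h import *
st(); plan(608,3,105.5)
```

```text
t 13.17 p [607.3 106.2 106.4] yaw -172.5 j [ 25.  27. -10.  -0. -52. -17.] F [ 0.  -0.4 -2.7] M [0.02 0.03 0.01] g 42.9
tool shift [   0.7   12.7 -102.4] norm 103.0 xaxis [ 0.004  0.002 -1.   ]
```

Emit:
drive_tool --pt "0 4 -34 0" --pt "0 4.5 -34 0" --pt "0 4.2 -34.4 0" --pt "10 0 0 0" --pt "20 0 0 0" --pt "20 0 0 0" --pt "16 0 0 0" --pt "8 0 0 0" --pt "4 0 0 0" --pt "1.5 0 0 0"

```text
clock: 14.0
position: [605.9, 2.0, 26.2]
ee_rot: [-0.531, 0.467, 0.532, 0.465]
contact_force: [-8.4, 0.5, 16.3]
gripper_width: 43.4
```

Emit:
drive_tool --pt "0 0 0 0" --pt "0 0 0 0" --pt "0 0 0 0"

```text
clock: 14.25
position: [606.9, 2.3, 26.2]
ee_rot: [0.532, -0.466, -0.532, -0.466]
contact_force: [-3.9, -0.6, 5.0]
gripper_width: 42.7
```

Emit:
drive_tool --pt "0 0 0 0" --pt "0 0 0 0" --pt "0 0 0 0" --pt "0 0 0 0" --pt "0 0 0 0" --pt "-10 0 0 0" --pt "-25 0 0 0" --pt "-40 0 0 0" --pt "-41 0 0 0" --pt "-41 0 0 0" --grip 85

```text
clock: 15.08
position: [606.5, 1.9, 184.4]
ee_rot: [0.532, -0.466, -0.531, -0.466]
contact_force: [2.2, 1.0, 0.1]
gripper_width: 85.0
```

Run:
```python
from h import *
st(); plan(610,-99,198)
```

```text
t 15.08 p [606.5   1.9 184.4] yaw -172.5 j [ 15.  22.  -6.   0. -62.  -8.] F [2.2 1.  0.1] M [-0.01 -0.14 -0.04] g 85.0
tool shift [ -13.6    9.7 -100.5] norm 102.0 xaxis [-0. -0. -1.]
```

Emit:
drive_tool --pt "-4 3.3 -33.5 0" --pt "-5 3.2 -33.5 0" --pt "-5 3.2 -33.5 0" --pt "0 0 0 0" --pt "0 0 0 0" --pt "0 0 0 0"

```text
clock: 15.58
position: [610.1, -98.8, 196.3]
ee_rot: [-0.531, 0.466, 0.531, 0.467]
contact_force: [0.6, 0.3, 0.2]
gripper_width: 84.8
```

Run:
```python
from h import *
st(); save('wrist','w4.png'); im=cv2.convertScaleAbs(cv2.imread('pics/raw_w4.png'),alpha=1.6)
cv2.imwrite('pics/w4.png',cv2.resize(im[120:240,200:320],(480,480),interpolation=cv2.INTER_CUBIC))
```

```text
t 15.58 p [610.1 -98.8 196.3] yaw -172.6 j [  6.  23.  -4.  -0. -64.   2.] F [0.6 0.3 0.2] M [ 0.01 -0.02 -0.03] g 84.8
```

View pics/w4.png

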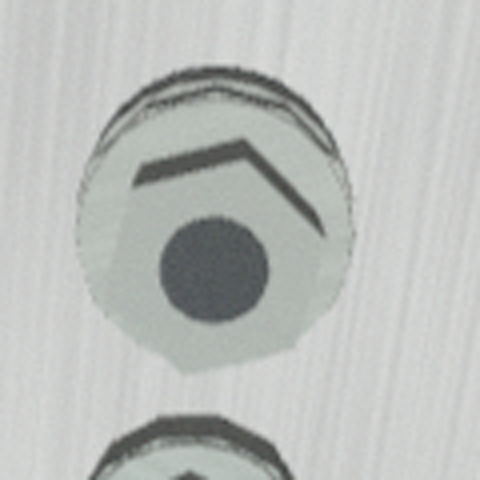

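The third hex top is at (214,270), with corners at (134,188), (248,158), (322,236), (293,347) and (187,375).

Run:
```python
from h import *
s=arm.read_state()
A=np.array([[134,188],[248,158],[324,236],[293,347],[187,375]])/4+[200,120]
h=hexfit(A,83,s); c=back('wrist',np.array([[214,270]])/4+[200,120],83,s)[0]; print(c); plan(h[0]/2+c[0]/2,h[1]/2+c[1]/2,57.5,np.degrees(h[2])+30,60)
```

```text
centre [613.4 -96. ] flat-normal yaw mod60 52.4 res 0.54
[613.46114531 -95.58629578  83.        ]
tool shift [138.6  -3.6   2. ] norm 139.0 xaxis [-0.  0. -1.]
spin 15.1 or -44.9
```

Emit:
drive_tool --pt "20 -3.6 2 0" --pt "30 0 0 5" --pt "30 0 0 5" --pt "25 0 0 5" --pt "15 0 0 0" --pt "10 0 0 0" --pt "5 0 0 0" --pt "3.5 0 0 0" --pt "0 0 0 0"

```text
clock: 16.38
position: [613.9, -95.9, 57.7]
ee_rot: [-0.466, 0.531, 0.466, 0.532]
contact_force: [0.8, -0.7, -0.2]
gripper_width: 85.0
```

Emit:
drive_tool --pt "0 0 0 0" --pt "0 0 0 0" --pt "0 0 0 0" --pt "0 0 0 0" --pt "0 0 0 0" --pt "0 0 0 0" --pt "0 0 0 0" --pt "0 0 0 0" --grip 38

```text
clock: 17.05
position: [613.2, -96.4, 58.6]
ee_rot: [-0.466, 0.532, 0.466, 0.532]
contact_force: [-3.7, 1.3, 5.5]
gripper_width: 42.9
```

Emit:
drive_tool --pt "0 0 0 -2" --pt "0 0 0 -2" --pt "0 0 0 -2" --pt "0 0 0 -2" --pt "0 0 0 -2" --pt "0 0 0 -2" --pt "0 0 0 0"

```text
clock: 17.63
position: [612.8, -95.8, 58.7]
ee_rot: [-0.517, 0.481, 0.519, 0.482]
contact_force: [-3.6, 3.3, 7.2]
gripper_width: 42.7
```

```bash
python3 -c "
from h import *
st()"
```

```text
t 17.63 p [612.8 -95.8  58.7] yaw -175.8 j [  6.  31. -12.  -0. -47.  -2.] F [-3.6  3.3  7.2] M [ 1.02  1.29 -1.23] g 42.7
```

Emit:
drive_tool --pt "0 0 0 -2" --pt "0 0 0 -2" --pt "0 0 0 0"

```text
clock: 17.88
position: [612.7, -96.2, 58.8]
ee_rot: [-0.532, 0.464, 0.533, 0.466]
contact_force: [-3.8, 2.7, 8.6]
gripper_width: 42.8
```

```bash
python3 -c "
from h import *
st()"
```

```text
t 17.88 p [612.7 -96.2  58.8] yaw -172.3 j [  6.  31. -12.  -0. -47.   2.] F [-3.8  2.7  8.6] M [ 0.53  1.3  -2.8 ] g 42.8
```

Moment of −2.8 N·m, so that is the stop. Other way: 16° back plus 66°.

Emit:
drive_tool --pt "0 0 0 4" --pt "0 0 0 6" --pt "0 0 0 6" --pt "0 0 0 6" --pt "0 0 0 6" --pt "0 0 0 6" --pt "0 0 0 0"

```text
clock: 18.47
position: [613.1, -97.0, 58.7]
ee_rot: [-0.376, 0.599, 0.376, 0.598]
contact_force: [-3.9, -0.1, 6.6]
gripper_width: 42.7
```

```bash
python3 -c "
from h import *
st()"
```

```text
t 18.47 p [613.1 -97.   58.7] yaw 154.3 j [  6.  31. -12.   0. -47. -32.] F [-3.9 -0.1  6.6] M [-0.29  0.97 -0.07] g 42.7
```

Emit:
drive_tool --pt "0 0 0 6" --pt "0 0 0 6" --pt "0 0 0 6" --pt "0 0 0 6" --pt "0 0 0 6" --pt "0 0 0 6" --pt "0 0 0 6" --pt "0 0 0 6" --pt "0 0 0 0" --pt "0 0 0 0"

```text
clock: 19.3
position: [613.2, -96.9, 58.7]
ee_rot: [-0.101, 0.7, 0.101, 0.7]
contact_force: [-3.5, -1.1, 6.3]
gripper_width: 43.2
```

```bash
python3 -c "
from h import *
st()"
```

```text
t 19.3 p [613.2 -96.9  58.7] yaw 106.4 j [  6.  31. -12.   0. -47. -80.] F [-3.5 -1.1  6.3] M [-0.25  0.93 -0.06] g 43.2
```

Emit:
drive_tool --pt "-1 0 0 0" --pt "-2 0 0 0" --pt "-4 0 0 0" --pt "-6 0 0 0" --pt "-10 0 0 0" --pt "-10 0 0 0" --pt "-15 0 0 0" --pt "0 0 0 0" --pt "0 0 0 0"

```text
clock: 20.05
position: [614.8, -96.1, 107.3]
ee_rot: [-0.101, 0.698, 0.101, 0.701]
contact_force: [0.4, 0.2, -1.2]
gripper_width: 43.2
```

Run:
```python
from h import *
st(); plan(460,-175,106)
```

```text
t 20.05 p [614.8 -96.1 107.3] yaw 106.5 j [  6.  28.  -9.  -0. -53. -80.] F [ 0.4  0.2 -1.2] M [0.01 0.06 0.01] g 43.2
tool shift [   0.6  -31.8 -170.8] norm 174.0 xaxis [ 0.004  0.    -1.   ]
```

Emit:
drive_tool --pt "0 -6.4 -34 0" --pt "0 -6.4 -34 0" --pt "0 -6.4 -34 0" --pt "0 -6.3 -34 0" --pt "0 -6.3 -34.8 0" --pt "10 0 0 0" --pt "20 0 0 0" --pt "20 0 0 0" --pt "16 0 0 0" --pt "8 0 0 0"

```text
clock: 20.88
position: [457.2, -175.1, 29.4]
ee_rot: [-0.101, 0.701, 0.101, 0.699]
contact_force: [-0.6, -0.1, -0.4]
gripper_width: 42.3
```

Emit:
drive_tool --pt "3 0 0 0" --pt "2 0 0 0" --pt "0.5 0 0 0" --pt "0 0 0 0"

```text
clock: 21.22
position: [458.7, -175.2, 27.1]
ee_rot: [-0.102, 0.7, 0.101, 0.7]
contact_force: [-2.9, -0.0, 4.4]
gripper_width: 43.0
```

Emit:
drive_tool --pt "0 0 0 0" --pt "0 0 0 0" --pt "0 0 0 0" --pt "0 0 0 0" --pt "0 0 0 0" --pt "-10 0 0 0" --pt "-25 0 0 0" --pt "-40 0 0 0" --pt "-41 0 0 0" --pt "-41 0 0 0" --grip 85

```text
clock: 22.05
position: [458.2, -175.2, 184.6]
ee_rot: [-0.101, 0.7, 0.101, 0.699]
contact_force: [1.9, 0.4, 1.0]
gripper_width: 84.7
```

Run:
```python
from h import *
st(); plan(596,-321,197)
```

```text
t 22.05 p [ 458.2 -175.2  184.6] yaw 106.5 j [ -2.  11. -22.   0. -57. -72.] F [1.9 0.4 1. ] M [-0.03 -0.22 -0.04] g 84.7
tool shift [ -12.6 -178.8   90.8] norm 201.0 xaxis [-0.001 -0.    -1.   ]
```

Emit:
drive_tool --pt "-2.5 -35.7 18.2 0" --pt "-2.5 -35.8 18.2 0" --pt "-2.5 -35.8 18.2 0" --pt "-2.5 -35.8 18.1 0" --pt "-2.5 -35.7 18.1 0" --pt "0 0 0 -7" --pt "0 0 0 -7" --pt "0 0 0 -7" --pt "0 0 0 -7" --pt "0 0 0 -7"

```text
clock: 22.88
position: [596.4, -321.1, 194.8]
ee_rot: [-0.309, 0.636, 0.309, 0.636]
contact_force: [0.3, -0.5, -0.7]
gripper_width: 84.9
```

Emit:
drive_tool --pt "0 0 0 -7" --pt "0 0 0 -7" --pt "0 0 0 -7" --pt "0 0 0 0" --pt "0 0 0 0"

```text
clock: 23.3
position: [596.5, -320.9, 195.2]
ee_rot: [-0.417, 0.571, 0.417, 0.571]
contact_force: [0.5, 0.8, -1.2]
gripper_width: 84.7
```

Run:
```python
from h import *
st(); save('wrist','w5.png'); im=cv2.convertScaleAbs(cv2.imread('pics/raw_w5.png'),alpha=1.6)
cv2.imwrite('pics/w5.png',cv2.resize(im[120:240,200:320],(480,480),interpolation=cv2.INTER_CUBIC))
```

```text
t 23.3 p [ 596.5 -320.9  195.2] yaw 162.3 j [-15.  29.   6.  -0. -67.  -3.] F [ 0.5  0.8 -1.2] M [ 0.02 -0.02  0.01] g 84.7
```

View pics/w5.png

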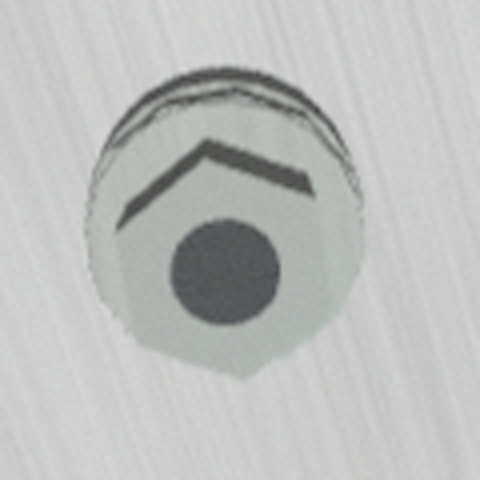

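Fourth hex top is at (225,271), with corners at (118,230), (206,157), (313,195), (242,380) and (137,343).

Run:
```python
from h import *
s=arm.read_state()
A=np.array([[118,230],[206,157],[313,195],[242,380],[137,343]])/4+[200,120]
h=hexfit(A,83,s); c=back('wrist',np.array([[225,271]])/4+[200,120],83,s)[0]; print(c); plan(h[0]/2+c[0]/2,h[1]/2+c[1]/2,57.5,np.degrees(h[2])+30,60)
```

```text
centre [ 598.2 -318.5] flat-normal yaw mod60 52.0 res 0.46
[ 598.25265683 -318.43561837   83.        ]
tool shift [137.7  -1.    2.9] norm 138.0 xaxis [-0.  0. -1.]
spin -9.7 or 50.3
```

Emit:
drive_tool --pt "20 -1 2.9 0" --pt "30 0 0 -5" --pt "30 0 0 -4.7" --pt "25 0 0 0" --pt "15 0 0 0" --pt "10 0 0 0" --pt "5 0 0 0" --pt "2.5 0 0 0" --pt "0 0 0 0"

```text
clock: 24.1
position: [598.8, -318.7, 58.5]
ee_rot: [-0.465, 0.533, 0.464, 0.533]
contact_force: [0.2, -0.7, 0.5]
gripper_width: 85.3
```

Emit:
drive_tool --pt "0 0 0 0" --pt "0 0 0 0" --pt "0 0 0 0" --pt "0 0 0 0" --pt "0 0 0 0" --pt "0 0 0 0" --pt "0 0 0 0" --pt "0 0 0 0" --grip 38

```text
clock: 24.77
position: [598.8, -318.6, 59.3]
ee_rot: [-0.465, 0.533, 0.464, 0.533]
contact_force: [-1.3, 1.0, 6.1]
gripper_width: 43.0
```

Emit:
drive_tool --pt "0 0 0 2" --pt "0 0 0 2" --pt "0 0 0 2" --pt "0 0 0 2" --pt "0 0 0 2" --pt "0 0 0 2" --pt "0 0 0 0"

```text
clock: 25.35
position: [599.1, -319.0, 59.3]
ee_rot: [-0.407, 0.578, 0.406, 0.579]
contact_force: [-1.1, 1.1, 6.0]
gripper_width: 42.7
```

```bash
python3 -c "
from h import *
st()"
```

```text
t 25.35 p [ 599.1 -319.    59.3] yaw 160.1 j [-14.  36.  -3.   0. -51.  -5.] F [-1.1  1.1  6. ] M [ 0.05  0.25 -0.02] g 42.7
```

Emit:
drive_tool --pt "0 0 0 2" --pt "0 0 0 2" --pt "0 0 0 0"

```text
clock: 25.6
position: [599.1, -319.0, 59.3]
ee_rot: [-0.387, 0.592, 0.385, 0.593]
contact_force: [-1.2, -0.3, 4.9]
gripper_width: 42.7
```

```bash
python3 -c "
from h import *
st()"
```

```text
t 25.6 p [ 599.1 -319.    59.3] yaw 156.1 j [-14.  36.  -3.   0. -51.  -9.] F [-1.2 -0.3  4.9] M [ 0.01  0.3  -0.04] g 42.7
```

Emit:
drive_tool --pt "0 0 0 2" --pt "0 0 0 2" --pt "0 0 0 0"

```text
clock: 25.85
position: [599.1, -319.1, 59.3]
ee_rot: [-0.366, 0.605, 0.364, 0.606]
contact_force: [-1.0, -0.7, 4.8]
gripper_width: 42.9
```

```bash
python3 -c "
from h import *
st()"
```

```text
t 25.85 p [ 599.1 -319.1   59.3] yaw 152.2 j [-14.  36.  -3.   0. -51. -13.] F [-1.  -0.7  4.8] M [-0.02  0.25  0.  ] g 42.9
```

Emit:
drive_tool --pt "0 0 0 5" --pt "0 0 0 6" --pt "0 0 0 6" --pt "0 0 0 6" --pt "0 0 0 6" --pt "0 0 0 6" --pt "0 0 0 6" --pt "0 0 0 6" --pt "0 0 0 0" --pt "0 0 0 0"

```text
clock: 26.68
position: [598.6, -319.3, 59.3]
ee_rot: [-0.094, 0.701, 0.093, 0.701]
contact_force: [-1.1, -1.7, 6.6]
gripper_width: 43.0
```

```bash
python3 -c "
from h import *
st()"
```

```text
t 26.68 p [ 598.6 -319.3   59.3] yaw 105.2 j [-14.  36.  -3.   0. -51. -60.] F [-1.1 -1.7  6.6] M [-0.25  0.47 -0.1 ] g 43.0
```

Emit:
drive_tool --pt "-1 0 0 0" --pt "-2 0 0 0" --pt "-4 0 0 0" --pt "-6 0 0 0" --pt "-10 0 0 0" --pt "-10 0 0 0" --pt "-15 0 0 0" --pt "0 0 0 0" --pt "0 0 0 0"

```text
clock: 27.43
position: [599.3, -318.6, 107.8]
ee_rot: [-0.094, 0.7, 0.093, 0.702]
contact_force: [0.2, -0.8, -1.1]
gripper_width: 43.1
```

Run:
```python
from h import *
st(); plan(460,-300,107)
```

```text
t 27.43 p [ 599.3 -318.6  107.8] yaw 105.2 j [-14.  33.  -0.  -0. -57. -60.] F [ 0.2 -0.8 -1.1] M [-0.05  0.03 -0.02] g 43.1
tool shift [   0.3   54.4 -129.6] norm 141.0 xaxis [ 0.003 -0.001 -1.   ]
```

Emit:
drive_tool --pt "0 13.6 -32.4 0" --pt "0 13.6 -32.4 0" --pt "0 13.6 -32.4 0" --pt "0 13.6 -32.4 0" --pt "10 0 0 0" --pt "20 0 0 0" --pt "20 0 0 0" --pt "16 0 0 0" --pt "8 0 0 0" --pt "3 0 0 0"

```text
clock: 28.27
position: [457.5, -299.3, 27.8]
ee_rot: [-0.093, 0.703, 0.094, 0.699]
contact_force: [-3.9, 4.6, 12.8]
gripper_width: 42.6
```

Emit:
drive_tool --pt "2 0 0 0" --pt "0.5 0 0 0" --pt "0 0 0 0"

```text
clock: 28.52
position: [459.0, -299.9, 27.7]
ee_rot: [-0.094, 0.701, 0.093, 0.701]
contact_force: [-1.8, 1.1, 2.9]
gripper_width: 42.7
```

Emit:
drive_tool --pt "0 0 0 0" --pt "0 0 0 0" --pt "0 0 0 0" --pt "0 0 0 0" --pt "0 0 0 0" --pt "-10 0 0 0" --pt "-25 0 0 0" --pt "-40 0 0 0" --pt "-41 0 0 0" --pt "-41 0 0 0" --grip 85

```text
clock: 29.35
position: [458.6, -299.8, 185.9]
ee_rot: [-0.093, 0.701, 0.093, 0.701]
contact_force: [0.7, -0.7, -0.2]
gripper_width: 85.0
```

Emit:
drive_tool --pt "-41 0 0 0" --pt "-30 0 0 0" --pt "0 0 0 -7" --pt "0 0 0 -7" --pt "0 0 0 -7" --pt "0 0 0 -7" --pt "0 0 0 -7" --pt "0 0 0 -7"

```text
clock: 30.02
position: [458.8, -299.8, 255.3]
ee_rot: [-0.34, 0.62, 0.34, 0.62]
contact_force: [0.0, -0.0, -1.0]
gripper_width: 85.2
```

Run:
```python
from h import *
st(); save('top','t1.png',(75,165,430,320),2.2)
im=cv2.convertScaleAbs(cv2.imread('pics/t1.png'),alpha=1.6); cv2.imwrite('pics/t1.png',im)
```

```text
t 30.02 p [ 458.8 -299.8  255.3] yaw 147.5 j [-16.  14.  -8.   0. -68. -16.] F [ 0. -0. -1.] M [-0.02 -0.02  0.05] g 85.2
```

View pics/t1.png

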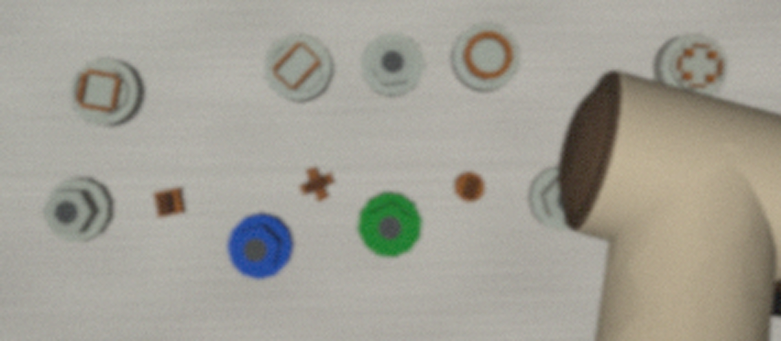

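All lids are off and standing. Nests left to right: T1 square, T2 oblong, T3 round, T4 cross. Loose seals: square (170,202), cross (317,183), round (469,185); there is no oblong seal. The decoy lids are at (260,245) and (390,222). Going to the round seal first for a close look.

Run:
```python
from h import *
p=lambda u,v:back('top',np.array([[u,v]])/2.2+[75,165],25)[0].round(1)
for q in ((170,202),(317,183),(469,185)): print(p(*q))
plan(473,-77,165)
```

```text
[462.6 240.2  25. ]
[479.3  84.3  25. ]
[473.8 -77.2  25. ]
tool shift [ 90.2 107.1 196. ] norm 241.0 xaxis [ 0.001 -0.    -1.   ]
```

Emit:
drive_tool --pt "0 18 35 0" --pt "0 18 35 0" --pt "5 18 32 0" --pt "15 18 32 0" --pt "15 18 32 0" --pt "20 17 30 0" --pt "20 0 0 0" --pt "15 0 0 0" --pt "0 0 0 0" --pt "0 0 0 0"

```text
clock: 30.9
position: [475.3, -77.2, 164.7]
ee_rot: [-0.338, 0.621, 0.338, 0.621]
contact_force: [0.5, 0.9, 0.7]
gripper_width: 85.0
```

Run:
```python
from h import *
st(); save('wrist','w6.png'); im=cv2.convertScaleAbs(cv2.imread('pics/raw_w6.png'),alpha=1.6)
cv2.imwrite('pics/w6.png',cv2.resize(im,None,fx=1.5,fy=1.5))
```

```text
t 30.9 p [475.3 -77.2 164.7] yaw 147.1 j [ 10.  12. -25.   0. -54. -43.] F [0.5 0.9 0.7] M [-0.03 -0.04  0.03] g 85.0
```

View pics/w6.png

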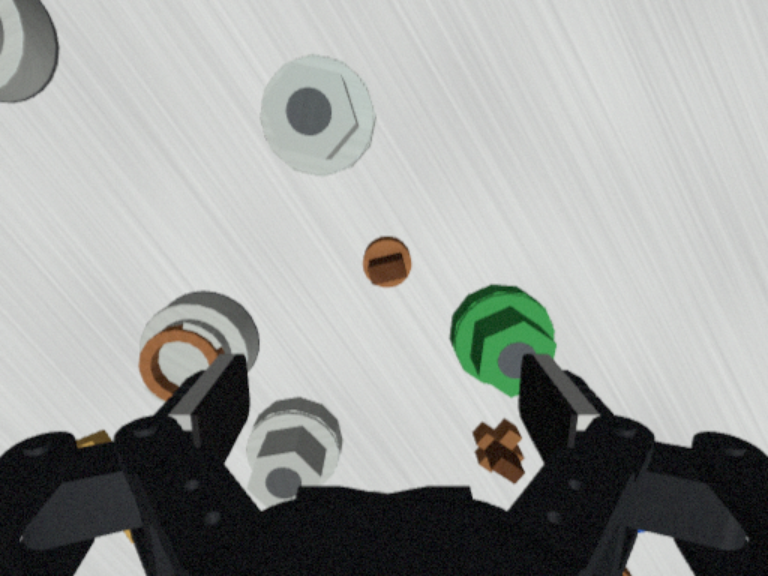

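The round seal's bar handle is at (388,268), tin 3's ring nest at (185,362), and the cross seal at (497,449). I'm collecting close views of the rest for one montage.

Emit:
drive_tool --pt "0 16.9 27.4 0" --pt "0 16.9 27.4 0" --pt "0 16.9 27.4 0" --pt "0 16.9 27.4 0" --pt "0 16.9 27.4 0" --pt "0 0 0 0" --pt "0 0 0 0" --pt "0 0 0 0"

```text
clock: 31.62
position: [479.2, 83.4, 165.5]
ee_rot: [-0.338, 0.62, 0.338, 0.622]
contact_force: [0.9, -0.1, -0.4]
gripper_width: 85.0
```

```bash
cat >> h.py <<'E'
import json
def snap(fn):
    s=st(); save('wrist',fn); json.dump({'ee_rot':list(s['ee_rot']),'position':list(s['position'])},open('pics/'+fn+'.json','w'))
def ld(fn): return json.load(open('pics/'+fn+'.json'))
E
python3 -c "
from h import *
snap('c_cross.png')"
```

```text
t 31.62 p [479.2  83.4 165.5] yaw 147.1 j [ 29.  12. -24.   0. -54. -62.] F [ 0.9 -0.1 -0.4] M [-0.01  0.02  0.01] g 85.0
```

Emit:
drive_tool --pt "0 19.6 24.5 0" --pt "0 19.6 24.5 0" --pt "0 19.6 24.5 0" --pt "0 19.6 24.5 0" --pt "0 19.6 24.5 0" --pt "0 0 0 0" --pt "0 0 0 0" --pt "0 0 0 0"

```text
clock: 32.33
position: [462.9, 238.7, 164.5]
ee_rot: [-0.338, 0.621, 0.338, 0.621]
contact_force: [-0.4, -0.8, -0.2]
gripper_width: 84.7
```

```bash
python3 -c "
from h import *
snap('c_sq.png')"
```

```text
t 32.33 p [462.9 238.7 164.5] yaw 147.1 j [ 45.  15. -20.  -0. -55. -78.] F [-0.4 -0.8 -0.2] M [-0.02 -0.02 -0.02] g 84.7
```

Emit:
drive_tool --pt "-2 -12.5 25.2 0" --pt "-2 -12.5 25.2 0" --pt "-2 -12.5 25.2 0" --pt "-2 -12.5 25.2 0" --pt "-2 -12.5 25.2 0" --pt "0 0 0 0" --pt "0 0 0 0" --pt "0 0 0 0"

```text
clock: 33.05
position: [583.3, 310.1, 174.0]
ee_rot: [-0.338, 0.622, 0.338, 0.621]
contact_force: [-0.4, -1.4, -0.4]
gripper_width: 84.7
```

```bash
python3 -c "
from h import *
snap('c_t1.png'); plan(613,-96,170)"
```

```text
t 33.05 p [583.3 310.1 174. ] yaw 147.1 j [ 42.  28.   1.  -0. -64. -75.] F [-0.4 -1.4 -0.4] M [-0.07  0.   -0.05] g 84.7
tool shift [   4.6 -245.9 -324.8] norm 407.0 xaxis [-0.001 -0.001 -1.   ]
```

Emit:
drive_tool --pt "0 -24.6 -32.5 0" --pt "0 -24.6 -32.5 0" --pt "0 -24.6 -32.5 0" --pt "0 -24.6 -32.5 0" --pt "0 -24.6 -32.5 0" --pt "0 -24.6 -32.5 0" --pt "0 -24.6 -32.5 0" --pt "0 -24.6 -32.5 0" --pt "0 -24.6 -32.5 0" --pt "0 -24.6 -32.5 0"

```text
clock: 33.93
position: [612.7, -96.8, 175.4]
ee_rot: [-0.338, 0.621, 0.338, 0.621]
contact_force: [1.0, 0.8, -0.3]
gripper_width: 84.6
```

Emit:
drive_tool --pt "0 0 0 0" --pt "0 0 0 0" --pt "0 0 0 0"

```text
clock: 34.18
position: [613.2, -95.1, 175.0]
ee_rot: [-0.338, 0.621, 0.338, 0.621]
contact_force: [-0.2, 0.3, -0.2]
gripper_width: 84.8
```

```bash
python3 -c "
from h import *
snap('c_t3.png')"
```

```text
t 34.18 p [613.2 -95.1 175. ] yaw 147.1 j [  6.  24.  -5.  -0. -61. -39.] F [-0.2  0.3 -0.2] M [-0.    0.01  0.01] g 84.8
```

Emit:
drive_tool --pt "0 -18.1 -32.6 0" --pt "0 -18.1 -32.6 0" --pt "0 -18.1 -32.6 0" --pt "0 -18.1 -32.6 0" --pt "0 -18.1 -32.6 0" --pt "0 -18.1 -32.6 0" --pt "0 0 0 0" --pt "0 0 0 0" --pt "0 0 0 0"

```text
clock: 34.98
position: [599.4, -316.6, 174.4]
ee_rot: [-0.339, 0.621, 0.339, 0.621]
contact_force: [0.3, 0.6, 0.2]
gripper_width: 84.6
```

Run:
```python
from h import *
snap('c_t4.png')
import os; os.system('cp pics/raw_w6.png pics/raw_c_rd.png')
json.dump({'ee_rot':[-0.338,0.621,0.338,0.621],'position':[475.3,-77.2,164.7]},open('pics/c_rd.png.json','w'))
T=[]
for n,z,c in (('c_rd',25,(474,-77)),('c_cross',25,(479,84)),('c_sq',25,(463,240)),('c_t1',50,(584,312)),('c_t3',50,(613,-96)),('c_t4',50,(598,-319))):
    K,e,M,_=cam('wrist',ld(n+'.png')); q=M.T@(np.array([*c,z])-e); u=int(K[0,2]+K[0,0]*q[0]/-q[2]); v=int(K[1,2]-K[1,1]*q[1]/-q[2])
    im=cv2.imread('pics/raw_'+n+'.png'); w=22 if z==25 else 33
    print(n,u-w,v-w,260/(2*w)); T.append(cv2.resize(cv2.convertScaleAbs(im,alpha=2.0)[v-w:v+w,u-w:u+w],(260,260),interpolation=cv2.INTER_CUBIC))
cv2.imwrite('pics/mont.png',np.vstack([np.hstack(T[:3]),np.hstack(T[3:])]))
```

```text
t 34.98 p [ 599.4 -316.6  174.4] yaw 147.2 j [-14.  29.   4.  -0. -65. -19.] F [0.3 0.6 0.2] M [-0.02 -0.05  0.06] g 84.6
c_rd 236 154 5.909090909090909
c_cross 235 154 5.909090909090909
c_sq 235 156 5.909090909090909
c_t1 224 150 3.9393939393939394
c_t3 223 146 3.9393939393939394
c_t4 223 144 3.9393939393939394
```

View pics/mont.png

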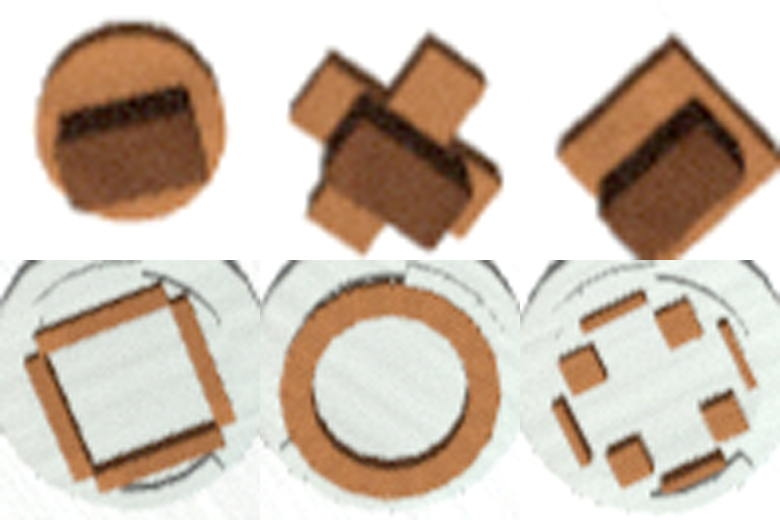

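Montage: top row is the round, cross and square seals with bar handles; bottom row is the square, round and cross nests. I'm computing positions and angles from the corners.

Run:
```python
from h import *
O={'c_rd':(236,154,5.909,0,0),'c_cross':(235,154,5.909,260,0),'c_sq':(235,156,5.909,520,0),'c_t1':(224,150,3.939,0,260),'c_t3':(223,146,3.939,260,260),'c_t4':(223,144,3.939,520,260)}
def w(n,pts,z):
    a,b,k,x,y=O[n]; p=(np.array(pts,float)+.5-[x,y])/k+[a,b]-.5
    return back('wrist',p,z,ld(n+'.png'))[:,:2]
def ang(d): return np.degrees(np.arctan2(d[1],d[0]))
def rep(n,P,mod):
    a=ang((P[1]-P[0])+(P[2]-P[3])); print(n,P.mean(0).round(1),'long ax',(a%mod).round(1),'short->ang',((ang(P[0]-P[3]+P[1]-P[2]))%mod).round(1),'sizes',np.linalg.norm(P[1]-P[0]).round(1),np.linalg.norm(P[2]-P[1]).round(1))
rep('rd',w('c_rd',[(57,140),(188,108),(207,178),(75,210)],38),180)
print('  foot c',w('c_rd',[(131,122)],16))
rep('cross',w('c_cross',[(349,118),(470,190),(435,248),(325,178)],38),180)
rep('sq',w('c_sq',[(603,205),(700,120),(743,160),(645,255)],38),180)
rep('nest sq',w('c_t1',[(47,350),(172,300),(217,435),(93,472)],50),90)
print('nest rd',w('c_t3',[(390,390)],50))
rep('nest cross',w('c_t4',[(583,368),(679,322),(725,416),(630,460)],50),90)
print('nest cross ends',w('c_t4',[(614,311),(737,353),(573,431),(692,473)],50).mean(0).round(1))
plan(474,-77,150)
```

```text
rd [474.8 -76.4] long ax 161.2 short->ang 71.6 sizes 20.7 11.5
  foot c [[474.25805295 -77.1570816 ]]
cross [481.4  87.6] long ax 114.7 short->ang 31.4 sizes 21.9 10.8
sq [463.7 245.7] long ax 10.9 short->ang 99.5 sizes 20.2 9.2
nest sq [583.9 311.6] long ax 76.8 short->ang 76.1 sizes 30.5 33.4
nest rd [[613.23047845 -97.20161171]]
nest cross [ 597.8 -319.4] long ax 83.1 short->ang 83.3 sizes 24.2 24.3
nest cross ends [ 598.  -319.2]
tool shift [ 24.7 234.9 133.3] norm 271.0 xaxis [-0.  0. -1.]
```

Emit:
drive_tool --pt "3.5 33.6 19 0" --pt "3.5 33.6 19 0" --pt "3.5 33.6 19 0" --pt "3.5 33.6 19 0" --pt "3.5 33.6 19 0" --pt "3.5 33.6 19 0" --pt "3.5 33.6 19 0" --pt "0 0 0 7" --pt "0 0 0 7" --pt "0 0 0 7"

```text
clock: 35.87
position: [473.4, -76.1, 150.8]
ee_rot: [-0.219, 0.672, 0.219, 0.673]
contact_force: [0.0, -0.1, -0.9]
gripper_width: 85.4
```

Emit:
drive_tool --pt "0 0 0 7" --pt "0 0 0 7" --pt "0 0 0 7" --pt "0 0 0 7" --pt "0 0 0 7" --pt "0 0 0 7" --pt "0 0 0 7" --pt "0 0 0 5.5" --pt "0 0 0 0" --pt "0 0 0 0"

```text
clock: 36.7
position: [473.7, -77.4, 150.4]
ee_rot: [0.111, 0.698, -0.111, 0.699]
contact_force: [-0.0, 0.2, -0.8]
gripper_width: 85.1
```

```bash
cat >> h.py <<'E'
def brown(fn,c,z,rad=40):
    "bbox & moments of brown blob near world c at height z, in a fresh wrist image"
    s=st(); im=arm.get_image('wrist')[:,:,::-1]; cv2.imwrite('pics/raw_'+fn,im)
    K,e,M,_=cam('wrist',s); q=M.T@(np.array([*c,z])-e); u=K[0,2]+K[0,0]*q[0]/-q[2]; v=K[1,2]-K[1,1]*q[1]/-q[2]
    r=int(rad*K[0,0]/-q[2]); B,G,Rr=[im[:,:,i].astype(int) for i in range(3)]
    m=((Rr>1.35*B+8)).astype(np.uint8); k=np.zeros_like(m); cv2.circle(k,(int(u),int(v)),r,1,-1); m&=k
    ys,xs=np.nonzero(m); hull=cv2.convexHull(np.c_[xs,ys].astype(np.int32)); (cx,cy),(w,h),a=cv2.minAreaRect(hull)
    print('pred',(round(u),round(v)),'blob bbox u',xs.min(),xs.max(),'v',ys.min(),ys.max(),'n',len(xs),'minrect',np.round((cx,cy,w,h,a),1))
    return s,im,m
E
python3 - <<'E'
from h import *
s,im,m=brown('r2.png',(474.3,-77),16); print(back('wrist',[[(np.nonzero(m)[1].min()+np.nonzero(m)[1].max())/2,np.nonzero(m)[0].max()-13]],16,s))
plan(474.3,-77,20,71.4)
A=cv2.imread('pics/raw_r2.png')
E
```

```text
t 36.7 p [473.7 -77.4 150.4] yaw 71.9 j [  10.   13.  -26.   -0.  -51. -118.] F [-0.   0.2 -0.8] M [-0.05  0.01 -0.04] g 85.1
pred (255, 178) blob bbox u 240 273 v 160 196 n 945 minrect [256.5 177.5  33.9  33.9  45. ]
[[478.89214725 -77.00759059  16.        ]]
tool shift [130.3   0.8   0.3] norm 130.0 xaxis [ 0.001  0.    -1.   ]
spin 0.5 or -179.5
```

Emit:
drive_tool --pt "25 1.2 0 0.5" --pt "30 0 0 0" --pt "30 0 0 0" --pt "20 0 0 0" --pt "12 0 0 0" --pt "8 0 0 0" --pt "4 0 0 0" --pt "1 0 0 0" --pt "0 0 0 0"

```text
clock: 37.5
position: [474.7, -77.3, 20.5]
ee_rot: [0.115, 0.697, -0.115, 0.698]
contact_force: [-0.8, 0.1, -0.8]
gripper_width: 85.1
```

Emit:
drive_tool --pt "0 0 0 0" --pt "0 0 0 0" --pt "0 0 0 0" --pt "0 0 0 0" --pt "0 0 0 0" --pt "0 0 0 0" --pt "0 0 0 0" --pt "0 0 0 0" --pt "0 0 0 0" --pt "0 0 0 0" --grip 5

```text
clock: 38.33
position: [474.4, -77.5, 20.2]
ee_rot: [0.116, 0.697, -0.116, 0.698]
contact_force: [-0.3, 0.1, 4.4]
gripper_width: 10.2
```

```bash
python3 -c "
from h import *
st()"
```

```text
t 38.33 p [474.4 -77.5  20.2] yaw 71.2 j [  10.   24.  -34.    0.  -32. -119.] F [-0.3  0.1  4.4] M [ 0.06  0.13 -0.03] g 10.2
```

Emit:
drive_tool --pt "-3 0 0 0" --pt "-10 0 0 0" --pt "-25 0 0 0" --pt "-30 0 0 0" --pt "-22 0 0 0" --pt "0 0 0 0" --pt "0 0 0 0"

```text
clock: 38.92
position: [474.6, -77.4, 111.0]
ee_rot: [0.116, 0.697, -0.115, 0.698]
contact_force: [-0.3, -1.0, -1.1]
gripper_width: 10.3
```

```bash
python3 -c "
from h import *
s,im,m=brown('r3.png',(474.3,-77.3),106)
plan(613.3,-96.9,110)"
```

```text
t 38.92 p [474.6 -77.4 111. ] yaw 71.1 j [  10.   16.  -29.   -0.  -45. -119.] F [-0.3 -1.  -1.1] M [ 0.01  0.04 -0.02] g 10.3
pred (253, 235) blob bbox u 226 285 v 199 276 n 2458 minrect [252.5 236.9  57.2  77.6  23.7]
tool shift [ -0.2  26.8 138.5] norm 141.0 xaxis [-0.  0. -1.]
```

```bash
cat >> h.py <<'E'
def proj_tool(p):
    c=arm.calibration('wrist'); K=np.array(c['K']); T=np.array(c['T_tool_cam']); q=T[:3,:3].T@(np.array(p,float)-T[:3,3]); return (K[0,2]+K[0,0]*q[0]/-q[2],K[1,2]-K[1,1]*q[1]/-q[2])
E
python3 -c "
from h import *
for p in ((4.2,0,-16),(20,0,-16),(4.2,16,0),(4.2,-16,0)): print(p,np.round(proj_tool(p),1))"
```

```text
(4.2, 0, -16) [253.4 206.6]
(20, 0, -16) [253.6 197.5]
(4.2, 16, 0) [284.1 235.7]
(4.2, -16, 0) [222.8 235.7]
```

Emit:
drive_tool --pt "0 6.7 34.6 0" --pt "0 6.7 34.6 0" --pt "0 6.7 34.6 0" --pt "0 6.7 34.7 0" --pt "0 0 0 0" --pt "0 0 0 0" --pt "0 0 0 0"

```text
clock: 39.55
position: [612.2, -96.9, 107.6]
ee_rot: [0.116, 0.699, -0.116, 0.696]
contact_force: [0.1, -0.3, 0.3]
gripper_width: 10.2
```

```bash
python3 -c "
from h import *
st();plan(613.3,-96.9,60)"
```

```text
t 39.55 p [612.2 -96.9 107.6] yaw 71.1 j [   6.   28.   -9.   -0.  -53. -115.] F [ 0.1 -0.3  0.3] M [-0.03  0.02 -0.04] g 10.2
tool shift [47.6  0.4  1.3] norm 48.0 xaxis [-0.005  0.    -1.   ]
```

Emit:
drive_tool --pt "15 0.4 1.3 0" --pt "15 0 0 0" --pt "4 0 0 0" --pt "0 0 0 0" --pt "2 0 0 0" --pt "2 0 0 0" --pt "2 0 0 0" --pt "2 0 0 0" --pt "0 0 0 0"

```text
clock: 40.3
position: [615.1, -96.8, 67.9]
ee_rot: [0.116, 0.698, -0.116, 0.697]
contact_force: [-0.2, 0.2, -0.5]
gripper_width: 10.4
```

```bash
python3 -c "
from h import *
st()"
```

```text
t 40.3 p [615.1 -96.8  67.9] yaw 71.2 j [   6.   31.  -11.   -0.  -48. -115.] F [-0.2  0.2 -0.5] M [-0.03  0.01 -0.01] g 10.4
```

Emit:
drive_tool --pt "2 0 0 0" --pt "2 0 0 0" --pt "1 0 0 0" --pt "0 0 0 0"

```text
clock: 40.63
position: [615.2, -96.9, 62.6]
ee_rot: [0.116, 0.698, -0.116, 0.697]
contact_force: [-0.8, -0.2, -0.8]
gripper_width: 10.5
```

```bash
python3 -c "
from h import *
st()"
```

```text
t 40.63 p [615.2 -96.9  62.6] yaw 71.2 j [   6.   31.  -11.   -0.  -48. -115.] F [-0.8 -0.2 -0.8] M [-0.02  0.06  0.02] g 10.5
```

It is inside the pocket without force. Finishing the descent and releasing.

Emit:
drive_tool --pt "0 0 -1.5 0" --pt "1 0 0 0" --pt "1 0 0 0" --pt "0.5 0 0 0" --pt "0 0 0 0"

```text
clock: 41.05
position: [613.8, -96.4, 60.4]
ee_rot: [0.116, 0.698, -0.116, 0.698]
contact_force: [0.1, 0.4, -0.2]
gripper_width: 10.3
```

```bash
python3 -c "
from h import *
st()"
```

```text
t 41.05 p [613.8 -96.4  60.4] yaw 71.2 j [   6.   31.  -12.    0.  -47. -115.] F [ 0.1  0.4 -0.2] M [ 0.    0.04 -0.01] g 10.3
```

Emit:
drive_tool --pt "0 0 0 0" --pt "0 0 0 0" --pt "0 0 0 0" --pt "0 0 0 0" --pt "0 0 0 0" --pt "-10 0 0 0" --pt "-25 0 0 0" --pt "-35 0 0 0" --pt "-35 0 0 0" --pt "0 0 0 0" --grip 50

```text
clock: 41.88
position: [618.5, -96.9, 174.9]
ee_rot: [0.115, 0.692, -0.115, 0.703]
contact_force: [1.2, -0.2, 1.0]
gripper_width: 49.7
```

```bash
python3 -c "
from h import *
snap('v_rd.png'); plan(480.5,86,160)"
```

```text
t 41.88 p [618.5 -96.9 174.9] yaw 71.3 j [   6.   24.   -5.    0.  -60. -115.] F [ 1.2 -0.2  1. ] M [-0.01 -0.17 -0.03] g 49.7
tool shift [   9.9  128.8 -187.9] norm 228.0 xaxis [ 0.011 -0.    -1.   ]
```

Emit:
drive_tool --pt "1.5 21.5 -31.3 0" --pt "1.5 21.5 -31.3 0" --pt "1.5 21.5 -31.3 0" --pt "1.5 21.5 -31.3 0" --pt "1.5 21.5 -31.3 0" --pt "1.5 21.3 -31.4 0" --pt "0 0 0 -7" --pt "0 0 0 -7" --pt "0 0 0 -7" --pt "0 0 0 -7" --grip 85

```text
clock: 42.77
position: [476.9, 86.4, 156.4]
ee_rot: [-0.059, 0.705, 0.059, 0.704]
contact_force: [0.2, -0.3, 0.3]
gripper_width: 84.9
```

Emit:
drive_tool --pt "0 0 0 -7" --pt "0 0 0 -7" --pt "0 0 0 -7" --pt "0 0 0 -7" --pt "0 0 0 -7" --pt "0 0 0 -7" --pt "0 0 0 -7" --pt "0 0 0 -7" --pt "0 0 0 -7" --pt "0 0 0 -7"

```text
clock: 43.6
position: [477.1, 86.0, 156.2]
ee_rot: [-0.452, 0.544, 0.452, 0.543]
contact_force: [0.3, 0.2, -0.2]
gripper_width: 84.9
```

Emit:
drive_tool --pt "0 0 0 -7" --pt "0 0 0 -7" --pt "0 0 0 -7" --pt "0 0 0 -7" --pt "0 0 0 -7" --pt "0 0 0 -4" --pt "0 0 0 0" --pt "0 0 0 0"

```text
clock: 44.27
position: [477.2, 86.0, 156.3]
ee_rot: [-0.606, 0.364, 0.606, 0.364]
contact_force: [0.5, -0.2, 0.4]
gripper_width: 85.1
```

Run:
```python
from h import *
snap('c2.png')
T=[]
for n,z,c in (('c2',25,(480,86)),('v_rd',60,(613.5,-97))):
    K,e,M,_=cam('wrist',ld(n+'.png')); q=M.T@(np.array([*c,z])-e); u=int(K[0,2]+K[0,0]*q[0]/-q[2]); v=int(K[1,2]-K[1,1]*q[1]/-q[2])
    im=cv2.imread('pics/raw_'+n+'.png'); w=33
    print(n,u-w,v-w,396/(2*w)); T.append(cv2.resize(cv2.convertScaleAbs(im,alpha=2.0)[v-w:v+w,u-w:u+w],(396,396),interpolation=cv2.INTER_CUBIC))
cv2.imwrite('pics/m2.png',np.hstack(T))
```

```text
t 44.27 p [477.2  86.  156.3] yaw -152.0 j [ 29.  13. -25.  -0. -52.  -1.] F [ 0.5 -0.2  0.4] M [-0.01  0.01  0.01] g 85.1
c2 221 146 6.0
v_rd 222 145 6.0
```

View pics/m2.png

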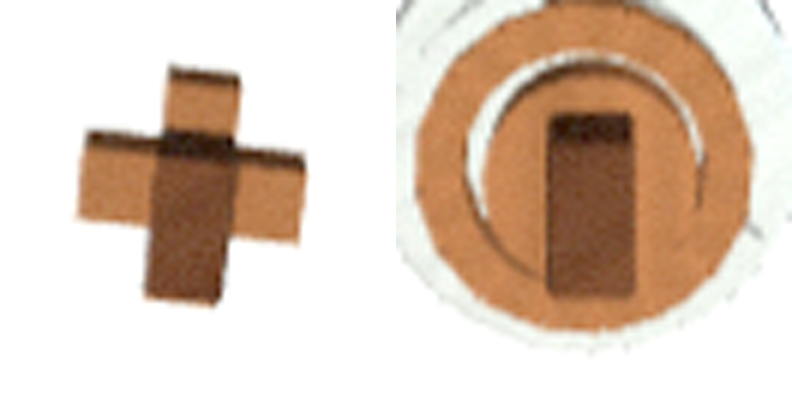

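The round seal sits fully in its ring nest (right panel). The cross seal (left) is centred at (191,192) and turned about 6° from the jaws.

Run:
```python
from h import *
s=ld('c2.png'); w=lambda u,v,z:back('wrist',[[(u+.5)/6+220.5,(v+.5)/6+145.5]],z,s)[0,:2]
a=w(81.5,183,16);b=w(301.5,206,16);print(a,b,(a+b)/2,np.linalg.norm(a-b),np.degrees(np.arctan2(*(a-b)[::-1]))%180)
top=[w(*p,38) for p in((153,155),(238,162),(219,304),(145,297))]; print('handle',np.mean(top,0))
c=(a+b)/2; plan(c[0],c[1],20)
```

```text
[497.94370519  94.349422  ] [465.31362599  81.20641239] [481.62866559  87.77791719] 35.17756061232249 21.93899235024668
handle [481.75326731  88.05414455]
tool shift [136.4  -4.7  -0.5] norm 136.0 xaxis [-0.001 -0.    -1.   ]
```

Emit:
drive_tool --pt "25 -4.7 -0.5 0" --pt "30 0 0 6" --pt "30 0 0 0" --pt "25 0 0 0" --pt "12 0 0 0" --pt "8 0 0 0" --pt "4 0 0 0" --pt "2 0 0 0" --pt "0 0 0 0" --pt "0 0 0 0"

```text
clock: 45.15
position: [482.6, 88.3, 21.4]
ee_rot: [0.587, -0.394, -0.586, -0.395]
contact_force: [-0.5, 0.1, 0.0]
gripper_width: 85.4
```

Emit:
drive_tool --pt "0 0 0 0" --pt "0 0 0 0" --pt "0 0 0 0" --pt "0 0 0 0" --pt "0 0 0 0" --pt "0 0 0 0" --pt "0 0 0 0" --pt "0 0 0 0" --pt "0 0 0 0" --pt "0 0 0 0" --grip 5

```text
clock: 45.98
position: [482.2, 88.0, 20.8]
ee_rot: [0.587, -0.394, -0.587, -0.395]
contact_force: [-0.3, 0.4, 3.7]
gripper_width: 10.3
```

```bash
python3 -c "
from h import *
st()"
```

```text
t 45.98 p [482.2  88.   20.8] yaw -157.8 j [ 29.  25. -33.   0. -33.  -7.] F [-0.3  0.4  3.7] M [-0.03  0.18 -0.05] g 10.3
```

Emit:
drive_tool --pt "-3 0 0 0" --pt "-10 0 0 0" --pt "-25 0 0 0" --pt "-30 0 0 0" --pt "-22 0 0 0" --pt "0 0 0 0" --pt "0 0 0 0"

```text
clock: 46.57
position: [482.3, 88.2, 111.5]
ee_rot: [0.587, -0.394, -0.586, -0.396]
contact_force: [0.3, -0.2, -1.1]
gripper_width: 10.2
```

```bash
python3 -c "
from h import *
brown('c3.png',(481.7,87.8),106)
plan(597.9,-319.3,110,83.2,90)"
```

```text
t 46.57 p [482.3  88.2 111.5] yaw -157.9 j [ 29.  16. -28.  -0. -46.  -7.] F [ 0.3 -0.2 -1.1] M [-0.07  0.05 -0.01] g 10.2
pred (261, 237) blob bbox u 222 290 v 198 278 n 2302 minrect [255.3 237.8  71.1  72.4  43.6]
tool shift [ 1.00e-01  4.54e+01 -4.21e+02] norm 423.0 xaxis [-0.001  0.    -1.   ]
spin 28.9 or -61.1
```

Emit:
drive_tool --pt "0 4.1 -38.3 0" --pt "0 4.1 -38.3 0" --pt "0 4.1 -38.3 0" --pt "0 4.1 -38.3 0" --pt "0 4.1 -38.3 0" --pt "0 4.1 -38.3 0" --pt "0 4.1 -38.3 0" --pt "0 4.1 -38.3 0" --pt "0 4.1 -38.3 0" --pt "0 4.1 -38.3 0"

```text
clock: 47.45
position: [587.5, -283.8, 107.9]
ee_rot: [-0.585, 0.395, 0.588, 0.394]
contact_force: [1.2, 1.2, -0.5]
gripper_width: 10.1
```

Emit:
drive_tool --pt "0 4.4 -38 0" --pt "0 0 0 6" --pt "0 0 0 6" --pt "0 0 0 6" --pt "0 0 0 6" --pt "0 0 0 4.9" --pt "0 0 0 0" --pt "0 0 0 0" --pt "0 0 0 0"

```text
clock: 48.2
position: [598.2, -318.8, 109.2]
ee_rot: [-0.47, 0.528, 0.471, 0.528]
contact_force: [0.5, 0.3, -1.3]
gripper_width: 10.5
```

```bash
python3 -c "
from h import *
snap('c4.png');plan(597.9,-319.3,74,83.2,90)"
```

```text
t 48.2 p [ 598.2 -318.8  109.2] yaw 173.4 j [-14.  33.  -0.  -0. -57.   8.] F [ 0.5  0.3 -1.3] M [-0.03 -0.03  0.03] g 10.5
tool shift [35.5  0.4 -0.5] norm 36.0 xaxis [-0.002  0.001 -1.   ]
spin 0.1 or -89.9
```

Emit:
drive_tool --pt "15 0.4 -0.5 0" --pt "15 0 0 0" --pt "6 0 0 0" --pt "0 0 0 0" --pt "0 0 0 0"

```text
clock: 48.67
position: [598.3, -319.6, 74.4]
ee_rot: [-0.47, 0.529, 0.47, 0.528]
contact_force: [0.4, -0.1, 0.0]
gripper_width: 10.5
```

Emit:
drive_tool --pt "1.5 0 0 0" --pt "1.5 0 0 0" --pt "1.5 0 0 0" --pt "0 0 0 0"

```text
clock: 49.0
position: [598.3, -319.5, 70.1]
ee_rot: [-0.47, 0.528, 0.47, 0.529]
contact_force: [-0.5, -0.2, 0.3]
gripper_width: 10.6
```

```bash
python3 -c "
from h import *
st();plan(597.9,-319.3,60.8,83.2,90)"
```

```text
t 49.0 p [ 598.3 -319.5   70.1] yaw 173.3 j [-14.  35.  -2.  -0. -53.   8.] F [-0.5 -0.2  0.3] M [-0.01 -0.01 -0.04] g 10.6
tool shift [9.3 0.5 0.1] norm 9.0 xaxis [ 0.  0. -1.]
spin 0.1 or -89.9
```

Emit:
drive_tool --pt "1.5 0.3 0 0" --pt "1.5 0 0 0" --pt "1.5 0 0 0" --pt "0 0 0 0"

```text
clock: 49.33
position: [597.7, -319.4, 65.1]
ee_rot: [-0.469, 0.529, 0.47, 0.528]
contact_force: [-0.4, 0.3, -1.0]
gripper_width: 10.4
```

Emit:
drive_tool --pt "1.5 0 0 0" --pt "1.5 0 0 0" --pt "1.2 0 0 0" --pt "0 0 0 0" --pt "0 0 0 0"

```text
clock: 49.75
position: [598.0, -319.5, 61.2]
ee_rot: [-0.47, 0.529, 0.47, 0.528]
contact_force: [-0.4, 0.1, -0.6]
gripper_width: 10.8
```

```bash
python3 -c "
from h import *
st()"
```

```text
t 49.75 p [ 598.  -319.5   61.2] yaw 173.3 j [-14.  36.  -3.   0. -52.   8.] F [-0.4  0.1 -0.6] M [ 0.02  0.01 -0.01] g 10.8
```

Emit:
drive_tool --pt "0 0 0 0" --pt "0 0 0 0" --pt "0 0 0 0" --pt "0 0 0 0" --pt "0 0 0 0" --pt "-10 0 0 0" --pt "-25 0 0 0" --pt "-35 0 0 0" --pt "-35 0 0 0" --pt "0 0 0 0" --grip 50

```text
clock: 50.58
position: [602.1, -321.7, 176.5]
ee_rot: [-0.476, 0.526, 0.465, 0.53]
contact_force: [0.9, 0.3, 1.4]
gripper_width: 49.8
```

```bash
python3 -c "
from h import *
snap('v_cr.png'); plan(463.7,243,165,100)"
```

```text
t 50.58 p [ 602.1 -321.7  176.5] yaw 173.4 j [-14.  29.   4.   0. -64.   8.] F [0.9 0.3 1.4] M [-0.03 -0.13 -0.01] g 49.8
tool shift [  4.  201.8 543.8] norm 580.0 xaxis [ 0.011 -0.004 -1.   ]
spin 73.3 or -106.7
```

Emit:
drive_tool --pt "0 13.2 36.2 0" --pt "0 13.2 36.2 0" --pt "0 13.2 36.2 0" --pt "0 13.2 36.2 0" --pt "0 13.2 36.2 0" --pt "0 13.2 36.2 0" --pt "0 13.2 36.2 0" --pt "0 13.2 36.2 0" --pt "0 13.2 36.2 0" --pt "0 13.2 36.2 0" --grip 85

```text
clock: 51.47
position: [508.4, 57.1, 166.5]
ee_rot: [-0.47, 0.529, 0.47, 0.529]
contact_force: [-0.4, -0.2, -1.2]
gripper_width: 84.9
```

Emit:
drive_tool --pt "0 13.2 36.2 0" --pt "0 13.2 36.2 0" --pt "0 13.2 36.2 0" --pt "0 13.2 36.2 0" --pt "3 13.2 36.2 0" --pt "3 0 0 -7" --pt "0 0 0 -7" --pt "0 0 0 -7" --pt "0 0 0 -7" --pt "0 0 0 -7"

```text
clock: 52.3
position: [464.6, 243.0, 160.2]
ee_rot: [-0.608, 0.361, 0.608, 0.361]
contact_force: [-0.8, 0.2, 1.1]
gripper_width: 84.9
```

Emit:
drive_tool --pt "0 0 0 -7" --pt "0 0 0 -7" --pt "0 0 0 -7" --pt "0 0 0 -7" --pt "0 0 0 -7" --pt "0 0 0 -7" --pt "0 0 0 -7" --pt "0 0 0 -7" --pt "0 0 0 -7" --pt "0 0 0 -7"

```text
clock: 53.13
position: [464.8, 242.7, 160.3]
ee_rot: [-0.705, -0.053, 0.705, -0.053]
contact_force: [0.1, -0.2, 0.2]
gripper_width: 84.6
```

Emit:
drive_tool --pt "0 0 0 -2" --pt "0 0 0 0" --pt "0 0 0 0" --pt "0 0 0 0"

```text
clock: 53.47
position: [464.9, 242.9, 160.3]
ee_rot: [-0.704, -0.063, 0.704, -0.063]
contact_force: [0.2, 0.2, 0.0]
gripper_width: 85.1
```

Run:
```python
from h import *
snap('s2.png')
T=[]
for n,z,c in (('s2',25,(463.5,243)),('v_cr',60,(598,-319.3))):
    K,e,M,_=cam('wrist',ld(n+'.png')); q=M.T@(np.array([*c,z])-e); u=int(K[0,2]+K[0,0]*q[0]/-q[2]); v=int(K[1,2]-K[1,1]*q[1]/-q[2])
    im=cv2.imread('pics/raw_'+n+'.png'); w=33
    print(n,u-w,v-w,396/(2*w)); T.append(cv2.resize(cv2.convertScaleAbs(im,alpha=2.0)[v-w:v+w,u-w:u+w],(396,396),interpolation=cv2.INTER_CUBIC))
cv2.imwrite('pics/m3.png',np.hstack(T))
```

```text
t 53.47 p [464.9 242.9 160.3] yaw -79.8 j [ 45.  16. -19.  -0. -54.  55.] F [0.2 0.2 0. ] M [-0.06 -0.02  0.03] g 85.1
s2 222 149 6.0
v_cr 229 156 6.0
```

View pics/m3.png

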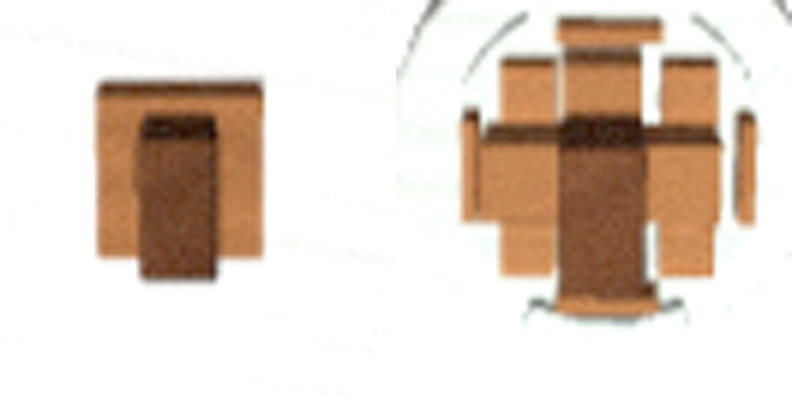

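The cross seal is in its nest (right). The square seal's foot (left) is centred at (180,177) and aligned with the jaws.

Run:
```python
from h import *
s=ld('s2.png'); w=lambda u,v,z:back('wrist',[[(u+.5)/6+221.5,(v+.5)/6+148.5]],z,s)[0,:2]
c=np.mean([w(*p,16) for p in((97,96),(263,96),(263,258),(97,258))],0); print(c,w(178,208,38)); plan(c[0],c[1],20.5)
```

```text
[465.0189373  247.10692995] [465.63619419 247.22459533]
tool shift [139.8  -4.1  -0.8] norm 140.0 xaxis [-0. -0. -1.]
```

Emit:
drive_tool --pt "25 -4.1 -0.6 0" --pt "30 0 0 0" --pt "30 0 0 0" --pt "25 0 0 0" --pt "15 0 0 0" --pt "8 0 0 0" --pt "4 0 0 0" --pt "2.5 0 0 0" --pt "0 0 0 0" --pt "0 0 0 0"

```text
clock: 54.35
position: [465.5, 247.7, 21.8]
ee_rot: [0.705, 0.064, -0.704, 0.063]
contact_force: [0.2, -0.2, -0.3]
gripper_width: 84.8
```

Emit:
drive_tool --pt "0 0 0 0" --pt "0 0 0 0" --pt "0 0 0 0" --pt "0 0 0 0" --pt "0 0 0 0" --pt "0 0 0 0" --pt "0 0 0 0" --pt "0 0 0 0" --pt "0 0 0 0" --pt "0 0 0 0" --grip 5

```text
clock: 55.18
position: [465.1, 247.3, 21.1]
ee_rot: [0.704, 0.063, -0.704, 0.063]
contact_force: [0.0, -0.5, 3.6]
gripper_width: 10.3
```

```bash
python3 -c "
from h import *
st()"
```

```text
t 55.18 p [465.1 247.3  21.1] yaw -79.7 j [ 46.  27. -28.   0. -35.  55.] F [ 0.  -0.5  3.6] M [-0.03  0.1  -0.02] g 10.3
```

Emit:
drive_tool --pt "-3 0 0 0" --pt "-10 0 0 0" --pt "-25 0 0 0" --pt "-30 0 0 0" --pt "-22 0 0 0" --pt "0 0 0 0" --pt "0 0 0 0"

```text
clock: 55.77
position: [465.3, 247.6, 112.6]
ee_rot: [0.705, 0.064, -0.703, 0.062]
contact_force: [-0.6, 0.0, -0.3]
gripper_width: 10.0
```

```bash
python3 -c "
from h import *
st()
plan(584.2,312,110,76.4,90)"
```

```text
t 55.77 p [465.3 247.6 112.6] yaw -79.7 j [ 46.  19. -23.  -0. -48.  55.] F [-0.6  0.  -0.3] M [-0.08  0.01  0.01] g 10.0
tool shift [   3.1  -42.2 -128.4] norm 135.0 xaxis [ 0.002  0.003 -1.   ]
spin 23.9 or -66.1
```

Emit:
drive_tool --pt "0 -10.5 -32.1 0" --pt "0 -10.5 -32.1 0" --pt "0 -10.5 -32.1 0" --pt "0 -10.5 -32.1 0" --pt "0 0 0 6" --pt "0 0 0 6" --pt "0 0 0 6" --pt "0 0 0 6" --pt "0 0 0 0" --pt "0 0 0 0"

```text
clock: 56.6
position: [583.1, 310.8, 109.4]
ee_rot: [-0.701, 0.084, 0.703, 0.083]
contact_force: [-0.6, 1.3, 0.4]
gripper_width: 10.3
```

```bash
python3 -c "
from h import *
st()
plan(584.2,311.8,73,76.4,90)"
```

```text
t 56.6 p [583.1 310.8 109.4] yaw -103.6 j [ 42.  31.  -3.  -0. -56.  34.] F [-0.6  1.3  0.4] M [-0.02 -0.03 -0.04] g 10.3
tool shift [36.4 -1.3 -1. ] norm 36.0 xaxis [-0.002 -0.002 -1.   ]
spin 0.0 or -90.0
```

Emit:
drive_tool --pt "15 0 0 0" --pt "15 0 0 0" --pt "5 0 0 0" --pt "0 0 0 0" --pt "0 0 0 0" --pt "0 0 0 0"

```text
clock: 57.1
position: [584.3, 311.7, 76.6]
ee_rot: [0.702, -0.084, -0.702, -0.084]
contact_force: [-0.2, -0.5, 0.3]
gripper_width: 10.5
```

```bash
python3 -c "
from h import *
st()
plan(584.2,311.8,61.1,76.4,90)"
```

```text
t 57.1 p [584.3 311.7  76.6] yaw -103.7 j [ 42.  33.  -5.   0. -52.  34.] F [-0.2 -0.5  0.3] M [-0.05 -0.01 -0.02] g 10.5
tool shift [15.5 -0.1  0.1] norm 16.0 xaxis [ 0.001  0.001 -1.   ]
spin -0.1 or 89.9
```

Emit:
drive_tool --pt "3 0 0 0" --pt "2 0 0 0" --pt "1.5 0 0 0" --pt "1.5 0 0 0" --pt "0 0 0 0"

```text
clock: 57.52
position: [583.6, 311.2, 67.5]
ee_rot: [-0.702, 0.085, 0.702, 0.084]
contact_force: [0.6, -0.1, -0.4]
gripper_width: 10.1
```

```bash
python3 -c "
from h import *
st()"
```

```text
t 57.52 p [583.6 311.2  67.5] yaw -103.7 j [ 42.  34.  -5.  -0. -51.  34.] F [ 0.6 -0.1 -0.4] M [-0.    0.03 -0.01] g 10.1
```

Emit:
drive_tool --pt "1.5 0 0 0" --pt "1.5 0 0 0" --pt "1.5 0 0 0" --pt "1.5 0 0 0" --pt "1 0 0 0" --pt "0 0 0 0" --pt "0 0 0 0"

```text
clock: 58.1
position: [583.8, 311.3, 61.1]
ee_rot: [0.702, -0.084, -0.702, -0.085]
contact_force: [-0.9, -0.5, 1.6]
gripper_width: 10.3
```

```bash
python3 -c "
from h import *
st()"
```

```text
t 58.1 p [583.8 311.3  61.1] yaw -103.7 j [ 42.  34.  -5.   0. -50.  34.] F [-0.9 -0.5  1.6] M [-0.13  0.26 -0.03] g 10.3
```

Square is in. Release, rise, back off to the start side and check with the wrist and top cameras.

Emit:
drive_tool --pt "0 0 0 0" --pt "0 0 0 0" --pt "0 0 0 0" --pt "0 0 0 0" --pt "0 0 0 0" --pt "-10 0 0 0" --pt "-25 0 0 0" --pt "-35 0 0 0" --pt "-35 0 0 0" --pt "0 0 0 0" --grip 50

```text
clock: 58.93
position: [587.9, 313.6, 175.7]
ee_rot: [0.707, -0.08, -0.697, -0.087]
contact_force: [0.4, 0.9, 1.7]
gripper_width: 49.8
```

```bash
python3 -c "
from h import *
snap('v_sq.png'); plan(420,520,240)"
```

```text
t 58.93 p [587.9 313.6 175.7] yaw -103.6 j [ 42.  28.   1.   0. -63.  34.] F [0.4 0.9 1.7] M [ 0.11 -0.14 -0.02] g 49.8
tool shift [ -68.1 -162.4  210. ] norm 274.0 xaxis [ 0.009  0.007 -1.   ]
```

Emit:
drive_tool --pt "-15 -20 26 0" --pt "-15 -20 26 0" --pt "-15 -20 26 0" --pt "-10 -20 26 0" --pt "-10 -20 26 0" --pt "0 -20 26 0" --pt "0 -20 26 0" --pt "0 -20 26 0" --pt "0 0 0 0" --pt "0 0 0 0"

```text
clock: 59.82
position: [418.2, 517.2, 230.2]
ee_rot: [-0.702, 0.084, 0.702, 0.083]
contact_force: [-0.1, -0.3, -0.7]
gripper_width: 50.1
```

Run:
```python
from h import *
st(); arm_im=arm.get_image('top')[:,:,::-1]; cv2.imwrite('pics/raw_t2.png',arm_im)
t=cv2.resize(cv2.convertScaleAbs(arm_im,alpha=1.7)[95:300,75:440],None,fx=2.1,fy=2.1,interpolation=cv2.INTER_CUBIC)
im=cv2.convertScaleAbs(cv2.imread('pics/raw_v_sq.png'),alpha=2.0)
K,e,M,_=cam('wrist',ld('v_sq.png')); q=M.T@(np.array([584,312,60])-e); u=int(K[0,2]+K[0,0]*q[0]/-q[2]); v=int(K[1,2]-K[1,1]*q[1]/-q[2])
c=cv2.resize(im[v-30:v+30,u-30:u+30],(160,160),interpolation=cv2.INTER_CUBIC)
t[-160:,-160:]=c; cv2.imwrite('pics/fin.png',t)
```

```text
t 59.82 p [418.2 517.2 230.2] yaw -103.6 j [ 65.  26.   7.  -0. -71.  12.] F [-0.1 -0.3 -0.7] M [-0.06 -0.08  0.02] g 50.1
```

View pics/fin.png

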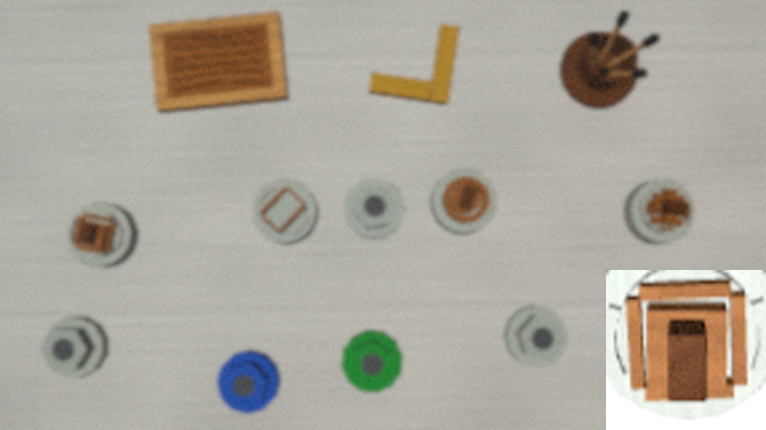

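Run:
```python
from h import *
im=cv2.imread('pics/raw_t2.png'); cv2.imwrite('pics/fin2.png',cv2.resize(cv2.convertScaleAbs(im,alpha=1.6),None,fx=1.5,fy=1.5))
```

```text
(no output)
```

View pics/fin2.png

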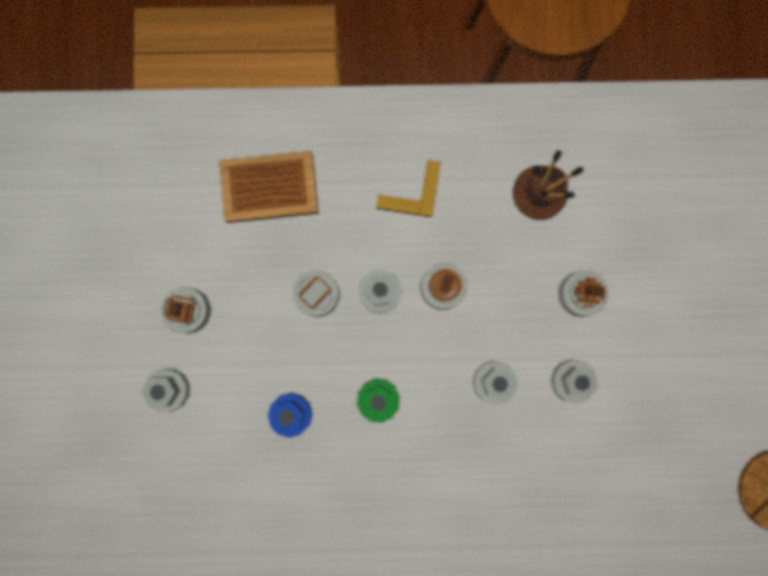

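All four silver lids stand upright and clear of the tins, at (166,389), (380,291), (495,382) and (574,381). The three seals are in their nests, there is no oblong seal in view, and the bystanders have not moved. Handing in.

```bash
python3 -c "
from bench import arm
print(arm.job_done())"
```

```text
the job is handed in; nothing more can be done
None
```

The job is handed in after about 60 s of robot time, with all four tins open and all three seals that were present in their nests. No verdict was given.

- **Lids:** I felt out each lid at 2° a step. The square and round tins stopped hard near 15° one way (2.2 and 2.8 N·m), so I backed off and turned them the other way. The oblong and cross tins gave freely the first way. I turned each lid about 66° before lifting it straight off. All four stand right way up, about 100 mm or more from every tin axis.
- **Seals:** The square, round and cross seals went into their nests with almost no contact force. The release heights matched full depth (40 mm above table height to within 1 mm). Close views after release showed each one seated. No oblong seal was in view anywhere, so its nest stays empty.
- **Last check:** The final top picture showed the printing block, brass corner, brush stand and both coloured decoy lids where they were at the start. The arm was clear of everything.
- **Disagreements:** The top camera placed the cross and square seals 4 to 7 mm away from where the close wrist views did. I used the wrist values.

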